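# Clear the labelling bench's rejects into the scrap bin

### The arm

A 6-joint arm with a two-finger parallel gripper is mounted at the origin on the work surface. World frame = base frame: x ahead of the robot, y to its left, z up, the work surface at z = 0. Lengths are in mm, angles in rad, forces in N, time in s.
With the tool pointing down it reaches from about 350 to 1000 mm from the base axis. Payload 7.1 kg.
Tool frame: the origin (TCP) lies at the very end of the fingers, on their centre line; the grasp point (between the pads) lies 19 mm behind it; z points along the fingers, y is the line along which they close (so a half turn about z gives the same grasp; the last joint's range is limited). The gripper opens to 85 mm and grips with 20 to 120 N. Pads are 22 mm wide; open, the fingers measure 114 mm over their backs; the gripper's body (76 mm by 85 mm) begins 54 mm behind the grasp point. The pads swing forward as they close: fully open they stand 13 mm farther back than shut.
Start: joints at [-1.258, 0.423, 1.63, -0, 1.089, -0.019], TCP at [203.608, -590.888, 231.319] pointing down, gripper open.
Joint ranges: [-3, 3], [-0.9, 2.11], [0.09, 2.58], [-1.31, 4.45], [0.11, 2.69], [-2.54, 2.54]. Speed limits (rad/s): [2.39, 2.39, 3.01, 3.14, 3.14, 3.14].

### API

Orientations are given as a unit quaternion [w, x, y, z].
In Python, from plant import arm, imaging gives the robot as it stands. The module is installed in compiled form; this text tells all that it offers.
- The arm moves only by the tool jog_arm, never from a script. Its argument "plan" is a list of rows, each a list of 5 numbers: the shift along the tool's x, y, z scaled (see below), then the turn about the tool's z scaled (see below), then the finger opening in mm, from 0 to 85.4. In form: [[dx, dy, dz, turn, jaw], ...]. A call has 1 to 10 rows; each row is the pose to reach, as a shift and turn from the pose commanded when the call began, along the tool's axes at that moment; what a row does not reach only later rows make up. The controller multiplies each number of a shift by 0.25 m and each number of a turn by 90 degrees. A row lasts 1/12 s, in which the tool goes at most 41.7 mm and 7.16 degrees, less where a joint would pass 70% of its speed; a pose out of reach is approached as far as the arm can. A call with a number of a shift or a turn outside -1 to 1 is refused whole. A call with a gripper value outside its range is refused whole. The fingers move at their own pace and stop on an object; the grip force is fixed at half the most. Time passes only in rows, so rows that repeat a pose let the fingers close. It gives the time, the measured TCP pose, the force, the opening and the grip force at its end, in the units of the state.
- arm.observe(): the state, without advancing time (a new reading comes with each control period).
- imaging.snapshot(name): name is "scene" or "top" or "wrist"; returns the picture (400x640x3 uint8, red, green, blue); there is no depth.
- imaging.get_calibration(name): a dict with "fovy" (degrees; the focal length in pixels is half the picture's height over the tangent of half this angle, whatever the lens; pixels are square), "cx", "cy" (the principal point, pixels), "dist" ([k1, k2, p1, p2, k3] as OpenCV has them; the pictures are not rectified), "rvec" (rotation vector, rad) and "tvec" (3), from world to camera coordinates, as OpenCV has them; the wrist camera has in their place "tool_from_camera" (4x4, takes a point from camera to tool coordinates, whose origin is the TCP and whose axes are the flange's). Camera axes: x right, y down, z forward; pixel columns grow to the right and rows downward; lengths in mm; the calibration is good to about 2 mm. A picture is of the moment at which its call begins: read the wrist's pose just before it. get_calibration takes no time and is no camera call.
- arm.job_done(): hands the job in; it is judged then, once.
The state is a dict: "clock": time; "q": joint angles; "qd": joint speeds; "joint_torque": joint torques, N m; "ee_pos": TCP position; "tcp_rot": TCP orientation; "wrist_force": force on the tool from outside, world axes, zero at the start; "wrist_torque": the same for the moment, N m; "opening": finger opening in mm; "gripper_force": force on a finger pad.
Only numpy, scipy, OpenCV 4.12 (cv2) and the standard library are available. Lean on these libraries where they do the work, as an engineer would, in place of code of your own. Each camera call takes 0.05 s, during which the arm holds its last target. There are 200 camera calls.

### The job

Put the stray reject stopper and the empty label core that stand loose on the bench into the scrap tray, with the three rejects already in it. Then lift the tray by its leaning handle, tip everything in it over its ramped lip into the steel scrap bin, and set the empty tray back upright, wholly on the rubber mat. Leave the bottle and the label roll where they are.

Things in the scene. Friction and masses are not known exactly. Their poses are not given: they have to be found in the camera images.
- tray: loose open aluminium scrap tray, 0.28 kg, 180 mm long (its x) by 150 mm wide (y); walls 45 mm high, 5 mm thick, at the back (-x) and both sides; origin: centre of underside, z up. Floor 5 mm thick, flat from x = -85 to +50 mm. It stands on the mat; at the start three reject stoppers stand in a row along its back wall (x about -60 mm), the rest of its floor is free
- tray_grip (a point): grip point inside the tray's handle, at (-107.5, 0, 79) mm in the tray's frame; axes as the tray's. The handle is a flat black plate 16 mm thick, 70 mm wide (y), rising 70 mm from the back wall's top and leaning 30 degrees outward: its upward direction in the tray's frame is (-0.5, 0, 0.866). The point is 45 mm up it. Lean the gripper with it to take its two broad faces
- tray_lip (a point): middle of the upper edge of the tray's open pouring end, at (90, 0, 19) mm in the tray's frame; axes as the tray's. A ramp rises to it from the flat floor (x = 50 to 90 mm, 14 mm up)
- scrap_bin: fixed open steel scrap bin, empty, 240 (x) by 230 (y) mm outside, 100 mm high, walls 6 mm; rims beaded to 102 mm; origin at the centre of its underside, z up. It stands to the right (-y) of the mat
- mat: fixed black rubber mat on the bench, 220 (x) by 300 (y) mm, 3 mm thick; origin at the centre of its underside; the tray's home. The tray lies along the mat's y with its handle end towards the mat's +y
- stopper1: reject bottle stopper, 62 mm tall, standing head down: black plastic head 38 mm in diameter, 22 mm high, below; cork shank 26 mm in diameter, 40 mm long, above; origin at the centre of the underside as it stands, z along the shank; in the tray at the start, 35 g
- stopper2: like stopper1, in the tray at the start
- stopper3: like stopper1, in the tray at the start
- stray_stopper: reject bottle stopper, 62 mm tall, standing head down: black plastic head 38 mm in diameter, 22 mm high, below; cork shank 26 mm in diameter, 40 mm long, above; origin at the centre of the underside as it stands, z along the shank; 35 g; it stands on the bench, on the far side
- label_core: empty cardboard label core, a tube 80 mm tall, 48 mm outside and 38 mm inside diameter, 50 g, standing on the bench on the far side; origin at the centre of its lower end, z along it
- bottle: bystander: full amber glass bottle, 80 mm in diameter, 240 mm tall, standing; origin under its centre
- label_roll: bystander: roll of labels lying flat, 110 mm in diameter, 60 mm high; origin under its centre
Not all that is in view belongs to the job. What is shaped like the label_core but purple is not meant. Leave any yellow look-alike of the stray_stopper alone.

How it is judged:
By the outcome, as a careful person would: the job done as asked, in the order asked, and still so for the second after the job is handed in, with the robot touching nothing.
It also fails if it takes over 72 s, if anything falls off the work surface, if the arm or the gripper's body presses on something with over 40 N, if the wrist force passes 120 N, or if a joint passes its speed limit or range.

## Working session

There is one attempt and no reset: what is moved stays moved. The work goes in short steps, Python scripts to look and compute and a tool call to move; the robot and the scene stay as the last step left them, time stands still between calls to the robot, and variables do not carry over. Pictures are saved under pics/ and viewed, at most 10 in all, crops included, and the job is handed in when it is done.

Besides the shell and the picture viewer there is one more tool, called after "Request:" by a JSON object that holds its "fn" and its "kwargs". jog_arm: Moves the arm, as the interface text tells. Its arguments: {"type":"object","properties":{"plan":{"type":"array"}},"required":["plan"]}

```bash
mkdir -p pics; ls
cat > h.py <<'E'
import numpy as np, cv2
from plant import arm, imaging
from scipy.spatial.transform import Rotation as R
def K(c): 
    f=200/np.tan(np.radians(c["fovy"])/2); return np.array([[f,0,c["cx"]],[0,f,c["cy"]],[0,0,1.]])
def pose(name,st=None):
    c=imaging.get_calibration(name)
    if name=="wrist":
        st=st or arm.observe(); w,x,y,z=st["tcp_rot"]
        T=np.eye(4);T[:3,:3]=R.from_quat([x,y,z,w]).as_matrix();T[:3,3]=st["ee_pos"]
        M=T@np.array(c["tool_from_camera"]); return c,M[:3,:3],M[:3,3]
    r=cv2.Rodrigues(np.array(c["rvec"],float))[0]; return c,r.T,-r.T@np.array(c["tvec"],float).ravel()
def rays(name,px,st=None):
    c,r,o=pose(name,st)
    u=cv2.undistortPoints(np.array(px,float).reshape(-1,1,2),K(c),np.array(c["dist"],float)).reshape(-1,2)
    d=np.c_[u,np.ones(len(u))]@r.T; return o,d/np.linalg.norm(d,axis=1)[:,None]
def plane(name,px,z,st=None):
    o,d=rays(name,px,st); return o+d*((z-o[2])/d[:,2])[:,None]
def tri(l):  # list of (o,d)
    A=sum(np.eye(3)-np.outer(d,d) for o,d in l); b=sum((np.eye(3)-np.outer(d,d))@o for o,d in l)
    return np.linalg.solve(A,b)
def save(im,n): cv2.imwrite(f"pics/{n}.png",im[...,::-1])
E
python3 - <<'E'
from h import *
for n in("scene","top","wrist"):
    im=imaging.snapshot(n); np.save(f"pics/{n}0.npy",im); save(im,n+"0")
    c,r,o=pose(n); print(n,o.round(),r[:,2].round(2),c["fovy"],np.round(c["dist"],3))
s=arm.observe();print(s)
E
```

```text
pics
scene [1375. -545.  736.] [-0.67  0.49 -0.56] 52.07031422941374 [0.032 0.    0.    0.    0.   ]
top [526.  18. 901.] [ 0.08  0.02 -1.  ] 56.29812359475202 [0.024 0.    0.    0.    0.   ]
wrist [ 277. -563.  374.] [-0.29 -0.1  -0.95] 68.29245862227236 [-0.04  0.    0.    0.    0.  ]
{'clock': 0.15, 'q': array([-1.25797226e+00,  4.23646363e-01,  1.63046797e+00, -7.76779457e-06,
        1.08863247e+00, -1.90075177e-02]), 'qd': array([ 0.00063499, -0.00281911, -0.00359426,  0.00157229, -0.00168662,
       -0.00030867]), 'joint_torque': array([-1.09408251e-03, -5.57772374e+01, -2.82017666e+01, -7.67518827e-05,
        4.74173561e-03, -1.11353589e-05]), 'ee_pos': array([ 203.50181586, -590.50996247,  230.7543688 ]), 'tcp_rot': array([-5.70354869e-04,  9.86267059e-01,  1.65157366e-01, -8.78754112e-05]), 'wrist_force': array([-0.32926947,  0.53861131,  0.11874688]), 'wrist_torque': array([-0.00088311, -0.01216676,  0.02199942]), 'gripper_force': 0.0, 'opening': 85.40519974181471}
```

View pics/scene0.png

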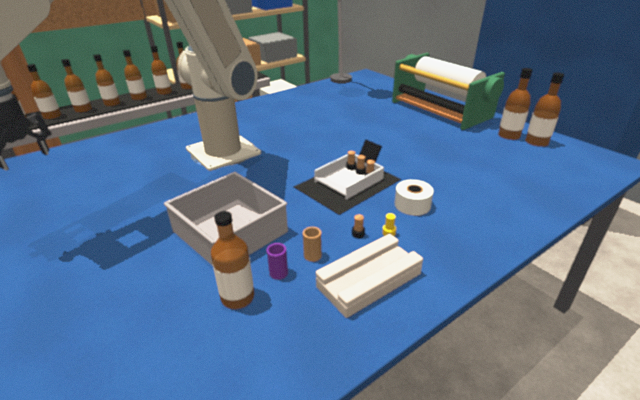

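View pics/top0.png

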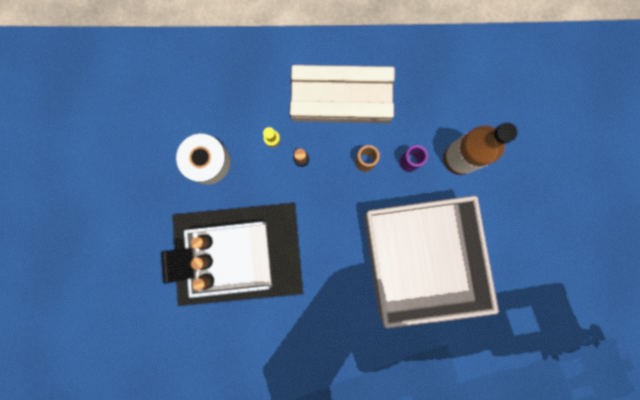

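The top view shows black-headed stopper (301,157), yellow look-alike (270,136), tan core (368,157), purple look-alike (415,157), tray around (228,258), and bin around (432,262). The cork-and-black stopper and the tan cardboard tube fit the description. I'll measure them and confirm in a crop.

```bash
cat > m.py <<'E'
from h import *
def blobs(im,lo,hi,amin,roi=None):
    h=cv2.cvtColor(im,cv2.COLOR_RGB2HSV); m=cv2.inRange(h,np.array(lo),np.array(hi))
    n,l,s,c=cv2.connectedComponentsWithStats(m)
    return [(tuple(c[i].round(1)),tuple(s[i])) for i in range(1,n) if s[i][4]>=amin], l
E
python3 - <<'E'
from m import *
T=np.load("pics/top0.npy");S=np.load("pics/scene0.npy")
for n,im in(("top",T),("scene",S)):
    print(n,"orange"); 
    for b in blobs(im,(4,90,90),(20,230,255),15)[0]:
        if n=="top" or (b[0][1]>140): print(b[0],b[1][:5])
    print("dark")
    for b in blobs(im,(0,0,0),(179,255,45),30)[0]: print(b[0],b[1][:5])
    print("pale")
    for b in blobs(im,(0,0,120),(179,70,255),200)[0]: print(b[0],b[1][:5])
c1=cv2.resize(T[110:190,250:440],None,fx=4,fy=4,interpolation=cv2.INTER_CUBIC)
c2=cv2.resize(S[200:290,255:415],(760,300*760//533),interpolation=cv2.INTER_CUBIC)
c2=cv2.resize(T[195:310,155:310],None,fx=2.2,fy=2.2,interpolation=cv2.INTER_CUBIC)
o=np.zeros((c1.shape[0]+c2.shape[0],760,3),np.uint8);o[:c1.shape[0],:c1.shape[1]]=c1;o[c1.shape[0]:,:c2.shape[1]]=c2
c3=cv2.resize(S[130:215,295:440],None,fx=2.8,fy=2.8,interpolation=cv2.INTER_CUBIC);o[c1.shape[0]:c1.shape[0]+c3.shape[0],350:350+c3.shape[1]]=c3
save(o,"crop1")
E
```

```text
top orange
(np.float64(481.8), np.float64(146.8)) (np.int32(466), np.int32(127), np.int32(38), np.int32(39), np.int32(902))
(np.float64(199.6), np.float64(156.9)) (np.int32(190), np.int32(147), np.int32(20), np.int32(21), np.int32(130))
(np.float64(367.2), np.float64(156.8)) (np.int32(357), np.int32(146), np.int32(22), np.int32(25), np.int32(233))
(np.float64(300.0), np.float64(155.2)) (np.int32(294), np.int32(149), np.int32(13), np.int32(13), np.int32(121))
(np.float64(197.6), np.float64(242.3)) (np.int32(191), np.int32(236), np.int32(15), np.int32(12), np.int32(135))
(np.float64(197.5), np.float64(263.0)) (np.int32(191), np.int32(257), np.int32(16), np.int32(13), np.int32(150))
(np.float64(198.9), np.float64(283.7)) (np.int32(193), np.int32(278), np.int32(14), np.int32(12), np.int32(134))
dark
(np.float64(504.3), np.float64(132.9)) (np.int32(493), np.int32(124), np.int32(23), np.int32(19), np.int32(242))
(np.float64(199.5), np.float64(156.6)) (np.int32(193), np.int32(150), np.int32(14), np.int32(14), np.int32(144))
(np.float64(225.9), np.float64(222.2)) (np.int32(189), np.int32(217
[... 4622 characters left out ...]
int32(475))
(np.float64(346.4), np.float64(176.1)) (np.int32(314), np.int32(150), np.int32(70), np.int32(49), np.int32(1545))
(np.float64(227.1), np.float64(210.9)) (np.int32(164), np.int32(172), np.int32(123), np.int32(72), np.int32(2133))
(np.float64(413.2), np.float64(197.4)) (np.int32(395), np.int32(179), np.int32(39), np.int32(37), np.int32(1079))
(np.float64(557.6), np.float64(325.1)) (np.int32(430), np.int32(197), np.int32(210), np.int32(203), np.int32(25470))
(np.float64(228.7), np.float64(277.7)) (np.int32(183), np.int32(234), np.int32(70), np.int32(67), np.int32(1165))
(np.float64(367.0), np.float64(273.8)) (np.int32(315), np.int32(234), np.int32(108), np.int32(84), np.int32(4962))
```

View pics/crop1.png

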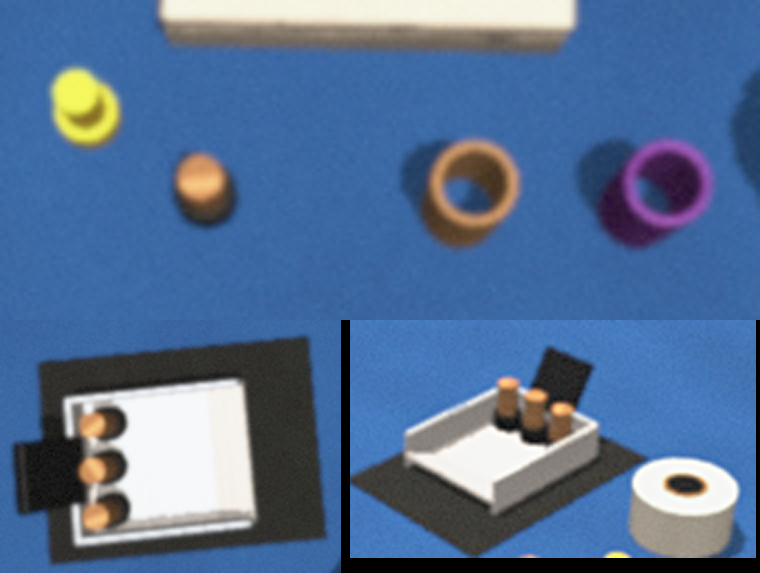

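The crop confirms them: cork on a black head at (300,153) is the stray stopper, and the tan tube with its rim at (369,155) is the core. Yellow (270,133) and purple (416,155) get left alone.

Run:
```python
from h import *
P={"stray_top":((300,153),(358.5,218)),"core_top":((368.8,155.5),(312,232)),
"noseR":((265.5,222.3),(346,189.6)),"backR":((185,231),(383.6,167.5)),"noseL":((271,286.8),(314.6,170.4)),
"hR":((161.8,251.8),(382,146.8)),"hL":((165,282.7),(366,140))}
for k,(a,b) in P.items():
    A=rays("top",[a]);B=rays("scene",[b]); p=tri([(A[0],A[1][0]),(B[0],B[1][0])])
    print(k,p.round(1),"gap",round(abs(np.dot(np.cross(A[1][0],B[1][0])/np.linalg.norm(np.cross(A[1][0],B[1][0])),A[0]-B[0])),1))
def sh(n,px,z): print(n,z,plane("top",px,z)[:,:2].round(1).tolist())
sh("stray62",[(300,153)],62);sh("core80",[(368.8,155.5)],80)
sh("traytop",[(265.5,222.3),(185,231),(190,296.4),(271,286.8)],48)
sh("handle",[(161.8,251.8),(165,282.7)],113)
sh("bin",[(367,210),(477,197),(497,312),(385,326)],102)
sh("mat",[(172.3,215.5),(294.5,203.2),(302.7,294),(178.6,305)],3)
sh("corks",[(197.5,241.5),(197,262.5),(198,283.5)],70)
sh("fixture",[(289,65),(395,65),(395,121),(289,121)],40)
sh("bottle",[(504,133)],240);sh("roll",[(202,159)],60);sh("purple",[(416.5,155)],80);sh("yellow",[(269,133)],62)
s=arm.observe();print(s["clock"],s["ee_pos"])
```

```text
stray_top [709.3  74.   58.9] gap 0.8
core_top [699.9 -78.8  78.8] gap 2.8
noseR [553.1 156.5  39.3] gap 4.9
backR [532.2 340.   44.2] gap 3.0
noseL [408.  140.7  48.5] gap 5.4
hR [487.4 370.2  94.3] gap 3.8
hL [421.9 357.5  99.3] gap 1.4
stray62 62 [[708.8, 74.1]]
core80 80 [[698.9, -79.8]]
traytop 48 [[551.4, 153.1], [531.3, 337.3], [384.6, 320.9], [406.5, 138.6]]
handle 113 [[487.3, 360.4], [423.3, 351.1]]
bin 102 [[576.4, -72.3], [604.3, -304.3], [366.7, -336.2], [335.7, -107.1]]
mat 3 [[568.9, 386.1], [598.9, 90.6], [383.8, 69.7], [357.2, 363.3]]
corks 70 [[508.0, 300.4], [461.8, 300.1], [416.1, 296.4]]
fixture 40 [[925.8, 103.0], [923.4, -147.9], [788.7, -146.2], [790.1, 102.0]]
bottle 240 [[704.4, -298.8]]
roll 60 [[695.7, 298.8]]
purple 80 [[699.6, -184.7]]
yellow 62 [[755.4, 145.5]]
0.15 [ 203.50181586 -590.50996247  230.7543688 ]
```

Request:
{"fn": "jog_arm", "kwargs": {"plan": [[0,-0.5,-0.4,0,85],[0,-1,-0.4,0,85],[0,-1,-0.4,0,85],[0,-1,-0.4,0,85],[0,-1,-0.4,0,85],[0,-1,-0.4,0,85],[0,-1,-0.4,0,85],[0,-1,-0.4,0,85]]}}

```text
clock: 0.82
ee_pos: [121.2, -351.4, 332.4]
tcp_rot: [0.001, 0.986, 0.165, 0.0]
wrist_force: [-0.3, -0.3, 0.8]
opening: 84.8
gripper_force: 0.0
```

Request:
{"fn": "jog_arm", "kwargs": {"plan": [[0,-0.2,0,0,85],[0,-0.4,0,0,85],[0,-0.6,0,0,85],[0,-0.6,0,0,85],[0,-0.6,0,0,85],[0,-0.6,0,0,85]]}}

```text
clock: 1.32
ee_pos: [73.3, -212.7, 331.5]
tcp_rot: [0.001, 0.986, 0.165, 0.0]
wrist_force: [0.0, -1.1, -0.6]
opening: 85.0
gripper_force: 0.0
```

Run:
```python
from h import *
s=arm.observe();print(s["q"].round(3),s["qd"].round(2))
w,x,y,z=s["tcp_rot"];print(R.from_quat([x,y,z,w]).as_matrix().round(2))
```

```text
[-1.292 -0.414  2.236  0.     1.318 -0.053] [ 0.    0.05 -0.04  0.   -0.02 -0.  ]
[[ 0.95  0.33  0.  ]
 [ 0.33 -0.95 -0.  ]
 [-0.    0.   -1.  ]]
```

Request:
{"fn": "jog_arm", "kwargs": {"plan": [[0,-0.2,0,0,85],[0,-0.4,0,0,85],[0,-0.6,0,0,85],[0,-0.6,0,0,85],[0,-0.6,0,0,85],[0,-0.6,0,0,85]]}}

```text
clock: 1.82
ee_pos: [24.6, -71.9, 332.1]
tcp_rot: [0.002, 0.986, 0.164, 0.0]
wrist_force: [0.3, -0.7, -0.2]
opening: 84.9
gripper_force: 0.0
```

Run:
```python
from h import *
s=arm.observe();print(s["q"].round(3),s["qd"].round(2))
w,x,y,z=s["tcp_rot"];print(R.from_quat([x,y,z,w]).as_matrix().round(2))
```

```text
[-1.399 -0.824  2.363  0.     1.599 -0.159] [ 0.02  0.06 -0.02  0.   -0.02  0.01]
[[ 0.95  0.32  0.  ]
 [ 0.32 -0.95 -0.  ]
 [-0.    0.   -1.  ]]
```

Request:
{"fn": "jog_arm", "kwargs": {"plan": [[0,0,-0.15,0,85],[0,0,-0.3,0,85],[0,0,-0.45,0,85],[0,0,-0.6,0,85],[0,0,-0.6,0,85],[0,0,-0.6,0,85]]}}

```text
clock: 2.32
ee_pos: [25.0, -73.5, 483.4]
tcp_rot: [0.001, 0.986, 0.165, 0.0]
wrist_force: [-0.3, 0.7, -1.1]
opening: 84.9
gripper_force: 0.0
```

Run:
```python
from h import *
s=arm.observe();print(s["q"].round(3),s["qd"].round(2))
w,x,y,z=s["tcp_rot"];print(R.from_quat([x,y,z,w]).as_matrix().round(2))
```

```text
[-1.397 -0.809  2.051  0.     1.899 -0.159] [-0.   -0.01  0.08 -0.   -0.01 -0.  ]
[[ 0.95  0.33  0.  ]
 [ 0.33 -0.95 -0.  ]
 [-0.    0.   -1.  ]]
```

Request:
{"fn": "jog_arm", "kwargs": {"plan": [[0,0,-0.15,0,85],[0,0,-0.3,0,85],[0,0,-0.45,0,85],[0,0,-0.6,0,85],[0,0,-0.75,0,85],[0,0,-0.9,0,85],[0,0,-1,0,85],[0,0,-1,0,85]]}}

```text
clock: 2.98
ee_pos: [25.0, -73.6, 734.4]
tcp_rot: [0.001, 0.986, 0.165, 0.0]
wrist_force: [-0.2, 0.4, -1.5]
opening: 85.2
gripper_force: 0.0
```

Request:
{"fn": "jog_arm", "kwargs": {"plan": [[0,0,-0.15,0,85],[0,0,-0.3,0,85],[0,0,-0.45,0,85],[0,0,-0.6,0,85],[0,0,-0.75,0,85],[0,0,-0.9,0,85],[0,0,-1,0,85],[0,0,-1,0,85]]}}

```text
clock: 3.65
ee_pos: [29.2, -86.4, 950.6]
tcp_rot: [0.013, 0.986, 0.165, -0.0]
wrist_force: [-0.3, -0.2, -0.8]
opening: 85.3
gripper_force: 0.0
```

Run:
```python
from h import *
s=arm.observe();print(s["q"].round(3),s["qd"].round(2))
w,x,y,z=s["tcp_rot"];print(R.from_quat([x,y,z,w]).as_matrix().round(2))
```

```text
[-1.371 -0.343  0.772 -0.003  2.687 -0.136] [-0.01 -0.04  0.08 -0.    0.01 -0.02]
[[ 0.95  0.33  0.  ]
 [ 0.33 -0.94 -0.03]
 [-0.    0.03 -1.  ]]
```

Request:
{"fn": "jog_arm", "kwargs": {"plan": [[0,0,-0.5,0,85],[0,0,-1,0,85],[0,0,-1,0,85],[0,0,-1,0,85],[0,0,-1,0,85],[0,0,-1,0,85]]}}

```text
clock: 4.15
ee_pos: [41.8, -121.7, 973.9]
tcp_rot: [0.03, 0.986, 0.165, 0.001]
wrist_force: [-1.0, -1.0, -0.6]
opening: 84.9
gripper_force: 0.0
```

Run:
```python
from h import *
s=arm.observe();print(s["q"].round(3),s["qd"].round(2))
w,x,y,z=s["tcp_rot"];print(R.from_quat([x,y,z,w]).as_matrix().round(2))
```

```text
[-1.324 -0.264  0.657 -0.008  2.689 -0.093] [ 0.03  0.07 -0.09  0.    0.    0.03]
[[ 0.95  0.33  0.01]
 [ 0.33 -0.94 -0.06]
 [-0.01  0.06 -1.  ]]
```

Request:
{"fn": "jog_arm", "kwargs": {"plan": [[0,0,0.15,0,85],[0,0,0.3,0,85],[0,0,0.45,0,85],[0,0,0.6,0,85]]}}

```text
clock: 4.48
ee_pos: [43.3, -129.8, 822.3]
tcp_rot: [0.031, 0.986, 0.165, 0.001]
wrist_force: [0.6, -0.3, 1.2]
opening: 84.6
gripper_force: 0.0
```

Run:
```python
from h import *
s=arm.observe();print(s["q"].round(3),s["qd"].round(2))
w,x,y,z=s["tcp_rot"];print(R.from_quat([x,y,z,w]).as_matrix().round(2))
```

```text
[-1.329 -0.483  1.208 -0.005  2.355 -0.093] [-0.01 -0.51  1.38  0.01 -0.87 -0.01]
[[ 0.95  0.33  0.01]
 [ 0.33 -0.94 -0.06]
 [-0.01  0.06 -1.  ]]
```

Pushing the wrist to its limit leaves a lean that persists, and turning about the leaned tool axis will then tip the tray. I'll do the picks first.

```bash
cat > go.py <<'E'
import sys
from h import *
# usage: go.py x y z  -> shift numbers (tool axes, /250) from current pose
s=arm.observe();w,x,y,z=s["tcp_rot"];r=R.from_quat([x,y,z,w]).as_matrix()
p=np.array(s["ee_pos"]);print("t",round(s["clock"],2),"p",p.round(1),"q",s["q"].round(2),"F",s["wrist_force"].round(1),"open",round(s["opening"],1))
print("R",r.round(3).tolist())
for a in sys.argv[1:]:
    t=np.array([float(v) for v in a.split(",")]); d=r.T@(t-p)/250; print(a,d.round(4),"rows",round(np.linalg.norm(t-p)/41.7,1)); p=t
E
python3 go.py 709,74,200 709,74,26 709,74,140 434,223.5,140 434,223.5,36
```

```text
t 4.48 p [  43.3 -129.8  822.3] q [-1.33 -0.48  1.21 -0.    2.35 -0.09] F [ 0.6 -0.3  1.2] open 84.6
R [[0.946, 0.325, 0.012], [0.325, -0.944, -0.061], [-0.009, 0.061, -0.998]]
709,74,200 [ 2.8054 -0.0557  2.4655] rows 22.4
709,74,26 [ 0.0062 -0.0427  0.6947] rows 4.2
709,74,140 [-0.0041  0.028  -0.4551] rows 2.7
434,223.5,140 [-0.8455 -0.9222 -0.0492] rows 7.5
434,223.5,36 [ 0.0037 -0.0255  0.4152] rows 2.5
```

Request:
{"fn": "jog_arm", "kwargs": {"plan": [[0.94,-0.02,0.82,0,60],[0.94,-0.02,0.82,0,60],[0.94,-0.02,0.82,0,60],[0.94,-0.02,0.82,0,60],[0.94,-0.02,0.82,0,60],[0.94,-0.02,0.82,0,60],[0.94,-0.02,0.82,0,60],[0.94,-0.02,0.82,0,60]]}}

```text
clock: 5.15
ee_pos: [229.1, -72.5, 651.4]
tcp_rot: [0.031, 0.986, 0.166, 0.001]
wrist_force: [0.6, -1.2, -0.6]
opening: 60.0
gripper_force: 0.0
```

Request:
{"fn": "jog_arm", "kwargs": {"plan": [[0.94,-0.02,0.82,0,60],[0.94,-0.02,0.82,0,60],[0.94,-0.02,0.82,0,60],[0.94,-0.02,0.82,0,60],[0.94,-0.02,0.82,0,60],[0.94,-0.02,0.82,0,60],[0.94,-0.02,0.82,0,60],[0.94,-0.02,0.82,0,60]]}}

```text
clock: 5.82
ee_pos: [452.2, -4.3, 441.4]
tcp_rot: [0.031, 0.986, 0.166, -0.002]
wrist_force: [-0.1, 0.1, -0.5]
opening: 60.1
gripper_force: 0.0
```

Request:
{"fn": "jog_arm", "kwargs": {"plan": [[0.94,-0.02,0.82,0,60],[0.94,-0.02,0.82,0,60],[0.94,-0.02,0.82,0,60],[0.94,-0.02,0.82,0,60],[0.94,-0.02,0.82,0,60],[0.94,-0.02,0.82,0,60],[0.94,-0.02,0.82,0,60],[0.94,-0.02,0.82,0,60],[0.94,-0.02,0.82,0,60]]}}

```text
clock: 6.57
ee_pos: [674.3, 63.9, 233.3]
tcp_rot: [0.031, 0.986, 0.165, -0.003]
wrist_force: [-1.5, 0.4, -0.3]
opening: 59.7
gripper_force: 0.0
```

```bash
python3 go.py 709,74,200 709,74,26
python3 - <<'E'
from m import *
s=arm.observe(); im=imaging.snapshot("wrist")
for b in blobs(im,(4,90,70),(20,230,255),150)[0]:
    print(b[0],b[1][:5],plane("wrist",[b[0]],62,s).round(1), plane("wrist",[b[0]],80,s).round(1))
save(im,"wrist1")
E
```

```text
t 6.57 p [674.3  63.9 233.3] q [ 0.1   0.5   1.5  -0.07  1.14  1.37] F [-1.5  0.4 -0.3] open 59.7
R [[0.945, 0.326, 0.005], [0.326, -0.943, -0.062], [-0.016, 0.06, -0.998]]
709,74,200 [ 0.1465 -0.0006  0.1312] rows 1.2
709,74,26 [ 0.0108 -0.0417  0.6947] rows 4.2
(np.float64(83.8), np.float64(79.6)) (np.int32(57), np.int32(53), np.int32(54), np.int32(56), np.int32(816)) [[701.6 306.2  62. ]] [[704.2 294.4  80. ]]
(np.float64(308.4), np.float64(147.4)) (np.int32(296), np.int32(134), np.int32(25), np.int32(26), np.int32(474)) [[707.8  78.3  62. ]] [[710.   79.5  80. ]]
(np.float64(439.5), np.float64(200.8)) (np.int32(420), np.int32(182), np.int32(41), np.int32(41), np.int32(506)) [[698.4 -84.6  62. ]] [[701.2 -73.9  80. ]]
(np.float64(71.1), np.float64(248.8)) (np.int32(51), np.int32(232), np.int32(45), np.int32(34), np.int32(704)) [[511.3 302.4  62. ]] [[524.8 290.8  80. ]]
(np.float64(631.8), np.float64(287.4)) (np.int32(617), np.int32(259), np.int32(23), np.int32(52), np.int32(689)) [[ 670.8 -421.8   62. ]] [[ 675.2 -391.7   80. ]]
(np.float64(79.2), np.float64(273.8)) (np.int32(61), np.int32(264), np.int32(33), np.int32(24), np.int32(335)) [[480.  290.9  62. ]] [[495.4 280.   80. ]]
(np.float64(62.1), np.float64(287.8)) (np.int32(51), np.int32(278), np.int32(23), np.int32(20), np.int32(337)) [[453.2 309.6  62. ]] [[470.1 297.6  80. ]]
(np.float64(82.7), np.float64(303.1)) (np.int32(71), np.int32(294), np.int32(23), np.int32(23), np.int32(183)) [[438.2 283.9  62. ]] [[455.9 273.3  80. ]]
(np.float64(64.6), np.float64(318.6)) (np.int32(55), np.int32(311), np.int32(21), np.int32(16), np.int32(259)) [[406.5 304.5  62. ]] [[426.  292.7  80. ]]
```

View pics/wrist1.png

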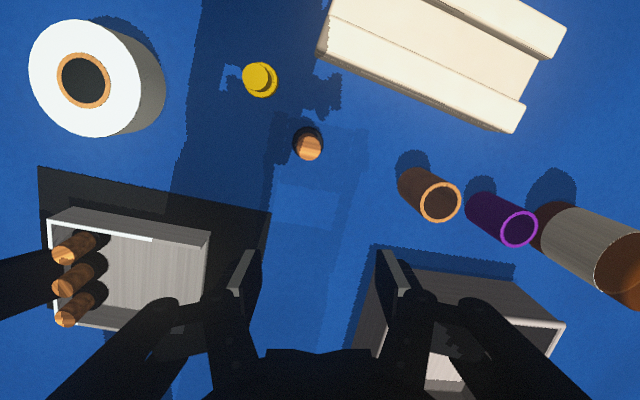

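The wrist view shows the stray cork at (308,147) and the core rim at (440,202). Both agree with the other views to about 3 mm.

Request:
{"fn": "jog_arm", "kwargs": {"plan": [[0.146,-0.01,0.2,0,50],[0.146,-0.01,0.3,0,50],[0.158,-0.045,0.83,0,50],[0.158,-0.045,0.83,0,50],[0.158,-0.045,0.83,0,50],[0.158,-0.045,0.83,0,50],[0.158,-0.045,0.83,0,50]]}}

```text
clock: 7.2
ee_pos: [707.7, 73.5, 28.6]
tcp_rot: [0.031, 0.986, 0.165, -0.002]
wrist_force: [0.3, 0.3, 1.2]
opening: 49.9
gripper_force: 0.0
```

```bash
python3 go.py 709,75.5,26
```

```text
t 7.2 p [707.7  73.5  28.6] q [ 0.11  0.79  1.51 -0.08  0.85  1.41] F [0.3 0.3 1.2] open 49.9
R [[0.946, 0.326, 0.006], [0.325, -0.944, -0.062], [-0.015, 0.06, -0.998]]
709,75.5,26 [ 0.0078 -0.0064  0.0099] rows 0.1
```

Request:
{"fn": "jog_arm", "kwargs": {"plan": [[0,0,0,0,10],[0,0,0,0,10],[0,0,0,0,10],[0,0,0,0,10],[0,0,0,0,10],[0,0.03,-0.46,0,10],[0,0.03,-0.46,0,10],[0,0.03,-0.46,0,10],[0,0.03,-0.46,0,10]]}}

```text
clock: 7.95
ee_pos: [717.2, 74.7, 157.4]
tcp_rot: [0.032, 0.986, 0.165, 0.009]
wrist_force: [1.3, 0.3, 1.9]
opening: 24.6
gripper_force: 58.7
```

```bash
python3 go.py 434,223.5,140 434,223.5,37
```

```text
t 7.95 p [717.2  74.7 157.4] q [ 0.11  0.63  1.46 -0.07  1.03  1.39] F [1.3 0.3 1.9] open 24.6
R [[0.945, 0.325, 0.028], [0.326, -0.944, -0.06], [0.007, 0.065, -0.998]]
434,223.5,140 [-0.8778 -0.934   0.0022] rows 7.7
434,223.5,37 [-0.0029 -0.027   0.4111] rows 2.5
```

Request:
{"fn": "jog_arm", "kwargs": {"plan": [[-0.88,-0.93,0,0,10],[-0.88,-0.93,0,0,10],[-0.88,-0.93,0,0,10],[-0.88,-0.93,0,0,10],[-0.88,-0.93,0,0,10],[-0.88,-0.93,0,0,10],[-0.88,-0.93,0,0,10],[-0.88,-0.93,0,0,10],[-0.88,-0.93,0,0,10],[-0.88,-0.93,0,0,10]]}}

```text
clock: 8.78
ee_pos: [427.7, 223.0, 135.5]
tcp_rot: [0.031, 0.986, 0.166, 0.002]
wrist_force: [0.4, 0.4, 0.4]
opening: 24.6
gripper_force: 58.7
```

```bash
python3 go.py 434,223.5,120 434,223.5,37
```

```text
t 8.78 p [427.7 223.  135.5] q [ 0.49  0.37  2.   -0.08  0.79  1.79] F [0.4 0.4 0.4] open 24.6
R [[0.945, 0.328, 0.015], [0.328, -0.943, -0.06], [-0.006, 0.061, -0.998]]
434,223.5,120 [0.0249 0.0024 0.0619] rows 0.4
434,223.5,37 [ 0.0019 -0.0203  0.3314] rows 2.0
```

Request:
{"fn": "jog_arm", "kwargs": {"plan": [[0.025,0,0.1,0,10],[0.025,0,0.2,0,10],[0.027,-0.018,0.3,0,10],[0.027,-0.018,0.392,0,10],[0.027,-0.018,0.392,0,10],[0.027,-0.018,0.392,0,10],[0.027,-0.018,0.392,0,36],[0.027,-0.018,0.392,0,36],[0.027,-0.018,0.392,0,36],[0.027,-0.018,0.2,0,36]]}}

```text
clock: 9.62
ee_pos: [429.3, 222.2, 71.1]
tcp_rot: [0.033, 0.986, 0.165, -0.006]
wrist_force: [-0.7, -1.1, -0.1]
opening: 35.8
gripper_force: 0.0
```

Request:
{"fn": "jog_arm", "kwargs": {"plan": [[0,0,-0.3,0,36],[0,0,-0.4,0,36],[0,0,-0.4,0,60],[0,0,-0.4,0,74]]}}

```text
clock: 9.95
ee_pos: [435.1, 232.7, 182.0]
tcp_rot: [0.03, 0.986, 0.165, 0.005]
wrist_force: [-0.8, -0.2, 0.9]
opening: 59.3
gripper_force: 0.0
```

```bash
python3 go.py 700,-77,140 700,-77,41
python3 - <<'E'
from h import *
im=imaging.snapshot("top");save(cv2.resize(im[190:330,140:400],None,fx=2.5,fy=2.5,interpolation=cv2.INTER_CUBIC),"top2")
E
```

```text
t 9.95 p [435.1 232.7 182. ] q [ 0.5   0.31  1.95 -0.08  0.9   1.79] F [-0.8 -0.2  0.9] open 59.3
R [[0.945, 0.325, 0.02], [0.326, -0.944, -0.056], [0.001, 0.06, -0.998]]
700,-77,140 [0.5981 1.5035 0.2591] rows 9.8
700,-77,41 [-3.000e-04 -2.370e-02  3.953e-01] rows 2.4
```

View pics/top2.png

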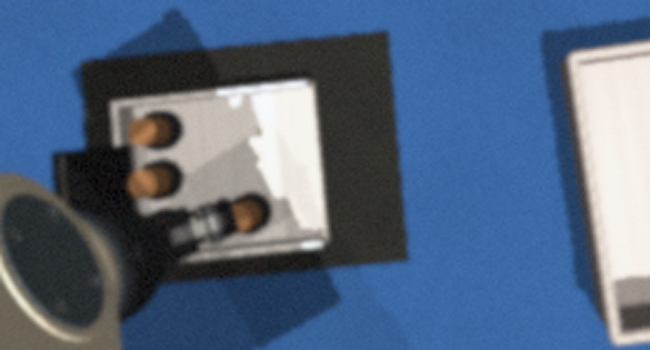

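The stray stopper now stands in the tray at crop pixel (250,212). Next is the core.

Request:
{"fn": "jog_arm", "kwargs": {"plan": [[0.3,0.75,0.1,0,74],[0.3,0.75,0.1,0,74],[0.3,0.75,0.1,0,74],[0.3,0.75,0.1,0,74],[0.3,0.75,0.1,0,74],[0.3,0.75,0.1,0,74]]}}

```text
clock: 10.5
ee_pos: [567.6, 72.3, 161.4]
tcp_rot: [0.032, 0.986, 0.163, 0.001]
wrist_force: [-0.5, -0.4, -0.2]
opening: 74.3
gripper_force: 0.0
```

Request:
{"fn": "jog_arm", "kwargs": {"plan": [[0.3,0.75,0.1,0,74],[0.3,0.75,0.1,0,74],[0.3,0.75,0.1,0,74],[0.3,0.75,0.1,0,74],[0.3,0.75,0.1,0,74],[0.3,0.75,0.1,0,74]]}}

```text
clock: 11.0
ee_pos: [699.4, -82.3, 146.7]
tcp_rot: [0.032, 0.986, 0.163, 0.001]
wrist_force: [-0.8, 0.4, 0.2]
opening: 74.2
gripper_force: 0.0
```

```bash
python3 go.py 700,-77,120 700,-77,41
```

```text
t 11.0 p [699.4 -82.3 146.7] q [-0.11  0.62  1.51 -0.07  0.99  1.17] F [-0.8  0.4  0.2] open 74.2
R [[0.947, 0.322, 0.012], [0.322, -0.945, -0.063], [-0.008, 0.063, -0.998]]
700,-77,120 [ 0.01   -0.0261  0.1054] rows 0.7
700,-77,41 [ 0.0027 -0.02    0.3154] rows 1.9
```

Request:
{"fn": "jog_arm", "kwargs": {"plan": [[0.01,-0.026,0,0,74],[0.01,-0.026,0.1,0,74],[0.012,-0.036,0.25,0,74],[0.012,-0.045,0.42,0,74],[0.012,-0.045,0.42,0,74],[0.012,-0.045,0.42,0,30],[0.012,-0.045,0.42,0,30],[0.012,-0.045,0.42,0,30],[0.012,-0.045,0.42,0,30],[0.012,-0.045,0.42,0,30]]}}

```text
clock: 11.83
ee_pos: [698.5, -71.9, 45.8]
tcp_rot: [0.032, 0.986, 0.165, 0.002]
wrist_force: [-0.0, 0.8, 0.3]
opening: 47.6
gripper_force: 61.3
```

Request:
{"fn": "jog_arm", "kwargs": {"plan": [[0,0.02,-0.2,0,30],[0,0.03,-0.45,0,30],[0,0.03,-0.45,0,30],[0,0.03,-0.45,0,30],[0,0.03,-0.45,0,30],[0,0.03,-0.45,0,30]]}}

```text
clock: 12.33
ee_pos: [697.9, -72.1, 156.4]
tcp_rot: [0.031, 0.986, 0.165, 0.001]
wrist_force: [-0.3, 0.4, -0.7]
opening: 47.4
gripper_force: 61.8
```

```bash
python3 go.py 505.5,232,150 505.5,232,50
```

```text
t 12.33 p [697.9 -72.1 156.4] q [-0.09  0.61  1.51 -0.07  1.01  1.18] F [-0.3  0.4 -0.7] open 47.4
R [[0.946, 0.325, 0.012], [0.325, -0.944, -0.061], [-0.009, 0.062, -0.998]]
505.5,232,150 [-0.3317 -1.3998 -0.0581] rows 8.6
505.5,232,50 [ 0.0034 -0.0247  0.3992] rows 2.4
```

Request:
{"fn": "jog_arm", "kwargs": {"plan": [[-0.17,-0.7,-0.03,0,30],[-0.17,-0.7,-0.03,0,30],[-0.17,-0.7,-0.03,0,30],[-0.17,-0.7,-0.03,0,30],[-0.17,-0.7,-0.03,0,30],[-0.17,-0.7,-0.03,0,30]]}}

```text
clock: 12.83
ee_pos: [597.8, 82.2, 151.3]
tcp_rot: [0.031, 0.985, 0.167, -0.002]
wrist_force: [0.0, -0.6, -0.5]
opening: 47.4
gripper_force: 61.8
```

Request:
{"fn": "jog_arm", "kwargs": {"plan": [[-0.17,-0.7,-0.03,0,30],[-0.17,-0.7,-0.03,0,30],[-0.17,-0.7,-0.03,0,30],[-0.17,-0.7,-0.03,0,30],[-0.17,-0.7,-0.03,0,30],[-0.17,-0.7,-0.03,0,30],[-0.17,-0.7,-0.03,0,30]]}}

```text
clock: 13.42
ee_pos: [504.1, 231.2, 149.6]
tcp_rot: [0.031, 0.986, 0.166, 0.0]
wrist_force: [0.0, -0.9, -0.3]
opening: 47.6
gripper_force: 61.9
```

```bash
python3 go.py 505.5,232,120 505.5,232,55
```

```text
t 13.42 p [504.1 231.2 149.6] q [ 0.44  0.44  1.83 -0.08  0.89  1.73] F [ 0.  -0.9 -0.3] open 47.6
R [[0.945, 0.327, 0.011], [0.327, -0.943, -0.062], [-0.01, 0.062, -0.998]]
505.5,232,120 [ 0.0076 -0.0087  0.1179] rows 0.7
505.5,232,55 [ 0.0025 -0.0162  0.2595] rows 1.6
```

Request:
{"fn": "jog_arm", "kwargs": {"plan": [[0.006,-0.01,0.1,0,30],[0.008,-0.02,0.25,0,30],[0.01,-0.025,0.377,0,30],[0.01,-0.025,0.377,0,30],[0.01,-0.025,0.377,0,30],[0.01,-0.025,0.377,0,30],[0.01,-0.025,0.377,0,62],[0.01,-0.025,0.377,0,62],[0.01,-0.025,0.377,0,62],[0.01,-0.01,0.2,0,62]]}}

```text
clock: 14.25
ee_pos: [501.4, 229.5, 91.2]
tcp_rot: [0.033, 0.986, 0.165, -0.006]
wrist_force: [0.4, -1.1, 0.5]
opening: 61.9
gripper_force: 0.0
```

Request:
{"fn": "jog_arm", "kwargs": {"plan": [[0,0.01,-0.17,0,62],[0,0.02,-0.34,0,62],[0,0.03,-0.5,0,62],[0,0.04,-0.67,0,62],[0,0.06,-0.84,0,75],[0,0.06,-1,0,75]]}}

```text
clock: 14.75
ee_pos: [507.4, 232.2, 350.3]
tcp_rot: [0.031, 0.986, 0.165, 0.001]
wrist_force: [1.4, -0.2, -0.4]
opening: 74.7
gripper_force: 0.0
```

```bash
python3 go.py 250,60,600 17,-150,900
python3 - <<'E'
from h import *
im=imaging.snapshot("wrist");save(im,"wrist3")
E
```

```text
t 14.75 p [507.4 232.2 350.3] q [ 0.44  0.21  1.65 -0.06  1.3   1.7 ] F [ 1.4 -0.2 -0.4] open 74.7
R [[0.945, 0.325, 0.013], [0.326, -0.944, -0.061], [-0.007, 0.062, -0.998]]
250,60,600 [-1.2052  0.3763 -0.9685] rows 9.5
17,-150,900 [-1.1636  0.5633 -1.1589] rows 10.4
```

View pics/wrist3.png

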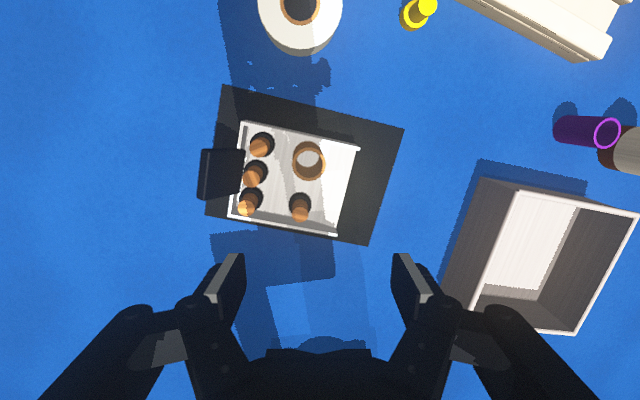

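All five items are in the tray: three corks at the back, core at (308,158), stray at (300,207). Next I go back to the wrist-limit spot and build up the lean.

Request:
{"fn": "jog_arm", "kwargs": {"plan": [[-0.95,0.45,-0.95,0.07,85],[-0.95,0.45,-0.95,0.139,85],[-0.95,0.45,-0.95,0.139,85],[-0.95,0.45,-0.95,0.139,85],[-0.95,0.45,-0.95,0.139,85],[-0.95,0.45,-0.95,0.139,85],[-0.95,0.45,-0.95,0.139,85],[-0.95,0.45,-0.95,0.139,85],[-0.95,0.45,-0.95,0.139,85],[-0.95,0.45,-0.95,0.139,85]]}}

```text
clock: 15.63
ee_pos: [315.5, 62.5, 597.9]
tcp_rot: [0.03, 0.998, 0.056, 0.009]
wrist_force: [0.8, 1.6, 0.4]
opening: 84.8
gripper_force: 0.0
```

```bash
python3 go.py 23,-199,850
```

```text
t 15.63 p [315.5  62.5 597.9] q [ 0.22 -0.31  1.62 -0.06  1.82  1.66] F [0.8 1.6 0.4] open 84.8
R [[0.994, 0.111, 0.021], [0.112, -0.992, -0.06], [0.014, 0.062, -0.998]]
23,-199,850 [-1.2655  0.9697 -0.9688] rows 11.2
```

Request:
{"fn": "jog_arm", "kwargs": {"plan": [[-0.64,0.6,-0.45,0,85],[-0.64,0.6,-0.45,0,85],[-0.64,0.6,-0.45,0,85],[-0.64,0.6,-0.45,0,85],[-0.64,0.6,-0.45,0,85],[-0.64,0.6,-0.45,0,85],[-0.64,0.6,-0.45,0,85]]}}

```text
clock: 16.22
ee_pos: [171.8, -98.0, 716.0]
tcp_rot: [0.032, 0.998, 0.054, 0.006]
wrist_force: [-0.4, -0.0, 0.4]
opening: 84.9
gripper_force: 0.0
```

Request:
{"fn": "jog_arm", "kwargs": {"plan": [[-0.64,0.4,-0.55,0,85],[-0.64,0.4,-0.55,0,85],[-0.64,0.4,-0.55,0,85],[-0.64,0.4,-0.55,0,85],[-0.64,0.4,-0.55,0,85],[-0.64,0.4,-0.55,0,85],[-0.64,0.4,-0.55,0,85],[-0.64,0.4,-0.55,0,85]]}}

```text
clock: 16.88
ee_pos: [22.6, -207.2, 857.6]
tcp_rot: [0.031, 0.998, 0.055, 0.004]
wrist_force: [0.1, -0.4, 0.8]
opening: 84.8
gripper_force: 0.0
```

```bash
python3 go.py 23,-199,930
```

```text
t 16.88 p [  22.6 -207.2  857.6] q [-1.53 -0.34  1.06  0.01  2.36 -0.06] F [ 0.1 -0.4  0.8] open 84.8
R [[0.994, 0.109, 0.011], [0.11, -0.992, -0.062], [0.004, 0.063, -0.998]]
23,-199,930 [ 0.0066 -0.0144 -0.2911] rows 1.7
```

Request:
{"fn": "jog_arm", "kwargs": {"plan": [[0,0,-0.16,0,85],[0,0,-0.32,0,85],[0,0,-0.48,0,85],[0,0,-0.64,0,85],[0,0,-0.64,0,85]]}}

```text
clock: 17.3
ee_pos: [23.5, -200.7, 996.0]
tcp_rot: [0.044, 0.997, 0.057, 0.004]
wrist_force: [0.9, 0.3, -0.4]
opening: 84.8
gripper_force: 0.0
```

Request:
{"fn": "jog_arm", "kwargs": {"plan": [[0,-1,0,0,85],[0,-1,0,0,85],[0,-1,0,0,85]]}}

```text
clock: 17.55
ee_pos: [11.4, -81.5, 966.0]
tcp_rot: [0.042, 0.997, 0.058, 0.003]
wrist_force: [-1.0, 1.1, 0.2]
opening: 85.0
gripper_force: 0.0
```

Request:
{"fn": "jog_arm", "kwargs": {"plan": [[0,-1,-1,0,85],[0,-1,-1,0,85],[0,-1,-1,0,85]]}}

```text
clock: 17.8
ee_pos: [17.2, -44.7, 965.2]
tcp_rot: [0.062, 0.997, 0.054, 0.001]
wrist_force: [-1.2, -1.0, -0.7]
opening: 85.1
gripper_force: 0.0
```

```bash
python3 go.py
```

```text
t 17.8 p [ 17.2 -44.7 965.2] q [-1.28 -0.4   0.73 -0.06  2.69  0.12] F [-1.2 -1.  -0.7] open 85.1
R [[0.994, 0.107, 0.008], [0.107, -0.987, -0.123], [-0.005, 0.123, -0.992]]
```

Request:
{"fn": "jog_arm", "kwargs": {"plan": [[0,-0.2,-1,0,85],[0,-0.2,-1,0,85]]}}

```text
clock: 17.97
ee_pos: [16.1, -49.2, 978.2]
tcp_rot: [0.08, 0.995, 0.052, 0.001]
wrist_force: [-0.9, 0.8, -0.3]
opening: 85.2
gripper_force: 0.0
```

Request:
{"fn": "jog_arm", "kwargs": {"plan": [[0,-0.2,-1,0,85],[0,-0.2,-1,0,85]]}}

```text
clock: 18.13
ee_pos: [9.1, -61.1, 1002.1]
tcp_rot: [0.116, 0.992, 0.055, -0.006]
wrist_force: [-1.6, 1.2, 0.2]
opening: 85.1
gripper_force: 0.0
```

Request:
{"fn": "jog_arm", "kwargs": {"plan": [[0,-0.2,-1,0,85],[0,-0.2,-1,0,85]]}}

```text
clock: 18.3
ee_pos: [11.3, -57.2, 1008.0]
tcp_rot: [0.122, 0.99, 0.074, -0.003]
wrist_force: [-0.4, 0.4, 0.2]
opening: 85.3
gripper_force: 0.0
```

Request:
{"fn": "jog_arm", "kwargs": {"plan": [[0,-0.2,-1,0,85],[0,-0.2,-1,0,85]]}}

```text
clock: 18.47
ee_pos: [9.3, -47.0, 1015.6]
tcp_rot: [0.14, 0.989, 0.057, -0.005]
wrist_force: [-1.7, 0.5, -0.3]
opening: 85.5
gripper_force: 0.0
```

```bash
python3 go.py
```

```text
t 18.47 p [   9.3  -47.  1015.6] q [-1.45 -0.35  0.53 -0.06  2.69 -0.05] F [-1.7  0.5 -0.3] open 85.5
R [[0.993, 0.115, 0.006], [0.112, -0.954, -0.276], [-0.026, 0.275, -0.961]]
```

Request:
{"fn": "jog_arm", "kwargs": {"plan": [[0,-0.1,-1,0,85],[0,-0.1,-1,0,85]]}}

```text
clock: 18.63
ee_pos: [8.3, -42.5, 1023.9]
tcp_rot: [0.156, 0.986, 0.055, -0.005]
wrist_force: [-0.6, 1.2, -0.1]
opening: 85.1
gripper_force: 0.0
```

Request:
{"fn": "jog_arm", "kwargs": {"plan": [[0,-0.1,-1,0,85],[0,-0.1,-1,0,85]]}}

```text
clock: 18.8
ee_pos: [7.4, -36.5, 1031.1]
tcp_rot: [0.171, 0.984, 0.056, -0.005]
wrist_force: [-0.3, 0.4, 0.2]
opening: 84.9
gripper_force: 0.0
```

Request:
{"fn": "jog_arm", "kwargs": {"plan": [[0,-0.1,-1,0,85],[0,-0.1,-1,0,85]]}}

```text
clock: 18.97
ee_pos: [6.1, -28.0, 1037.4]
tcp_rot: [0.186, 0.981, 0.057, -0.005]
wrist_force: [0.8, 0.5, -0.5]
opening: 85.0
gripper_force: 0.0
```

```bash
python3 go.py
```

```text
t 18.97 p [   6.1  -28.  1037.4] q [-1.46 -0.36  0.43 -0.07  2.69 -0.07] F [ 0.8  0.5 -0.5] open 85.0
R [[0.994, 0.113, 0.011], [0.109, -0.924, -0.366], [-0.031, 0.365, -0.931]]
```

Request:
{"fn": "jog_arm", "kwargs": {"plan": [[0,0,-1,0,85],[0,0,-1,0,85]]}}

```text
clock: 19.13
ee_pos: [5.4, -24.0, 1045.3]
tcp_rot: [0.202, 0.978, 0.057, -0.005]
wrist_force: [-0.2, -0.0, 0.6]
opening: 85.1
gripper_force: 0.0
```

Request:
{"fn": "jog_arm", "kwargs": {"plan": [[0,0,-1,0,85],[0,0,-1,0,85]]}}

```text
clock: 19.3
ee_pos: [4.6, -18.7, 1052.0]
tcp_rot: [0.216, 0.975, 0.057, -0.006]
wrist_force: [-0.2, 0.2, -0.1]
opening: 84.7
gripper_force: 0.0
```

Request:
{"fn": "jog_arm", "kwargs": {"plan": [[0,0,-1,0,85],[0,0,-1,0,85]]}}

```text
clock: 19.47
ee_pos: [3.6, -10.7, 1057.7]
tcp_rot: [0.231, 0.971, 0.056, -0.006]
wrist_force: [0.4, 0.6, 1.2]
opening: 85.1
gripper_force: 0.0
```

Request:
{"fn": "jog_arm", "kwargs": {"plan": [[0,0,-1,0,85],[0,0,-1,0,85]]}}

```text
clock: 19.63
ee_pos: [2.5, -0.7, 1062.7]
tcp_rot: [0.246, 0.968, 0.056, -0.006]
wrist_force: [-0.4, 0.6, 0.3]
opening: 84.9
gripper_force: 0.0
```

```bash
python3 go.py
```

```text
t 19.63 p [ 2.5000e+00 -7.0000e-01  1.0627e+03] q [-1.47 -0.36  0.32 -0.07  2.69 -0.09] F [-0.4  0.6  0.3] open 84.9
R [[0.994, 0.112, 0.016], [0.106, -0.873, -0.476], [-0.04, 0.475, -0.879]]
```

Request:
{"fn": "jog_arm", "kwargs": {"plan": [[0,0,-1,0,85],[0,0,-1,0,85]]}}

```text
clock: 19.8
ee_pos: [1.4, 10.9, 1066.8]
tcp_rot: [0.26, 0.964, 0.056, -0.006]
wrist_force: [0.2, 0.7, 0.1]
opening: 84.6
gripper_force: 0.0
```

```bash
python3 go.py 20,-300,900 300,-150,650 440,340,350 450,397,174
```

```text
t 19.8 p [   1.4   10.9 1066.8] q [-1.47 -0.37  0.29 -0.07  2.69 -0.09] F [0.2 0.7 0.1] open 84.6
R [[0.994, 0.112, 0.017], [0.105, -0.858, -0.502], [-0.042, 0.501, -0.864]]
20,-300,900 [-0.0285  0.7411  1.203 ] rows 8.5
300,-150,650 [ 1.2174 -0.8911  0.5817] rows 9.7
440,340,350 [ 0.8118 -2.2209  0.0618] rows 14.2
450,397,174 [ 0.093  -0.5439  0.4946] rows 4.4
```

Request:
{"fn": "jog_arm", "kwargs": {"plan": [[0,0.37,0.6,0,85],[0,0.37,0.6,0,85],[0,0.37,0.6,0,85],[0,0.37,0.6,0,85],[0,0.37,0.6,0,85]]}}

```text
clock: 20.22
ee_pos: [16.4, -150.1, 977.9]
tcp_rot: [0.254, 0.965, 0.055, -0.009]
wrist_force: [1.3, -0.4, -0.9]
opening: 85.2
gripper_force: 0.0
```

Request:
{"fn": "jog_arm", "kwargs": {"plan": [[0,0.37,0.6,0,85],[0,0.37,0.6,0,85],[0,0.37,0.6,0,85],[0,0.37,0.6,0,85],[0,0.37,0.6,0,85]]}}

```text
clock: 20.63
ee_pos: [28.1, -301.9, 895.7]
tcp_rot: [0.257, 0.965, 0.056, -0.007]
wrist_force: [0.3, -1.0, 0.6]
opening: 84.8
gripper_force: 0.0
```

Request:
{"fn": "jog_arm", "kwargs": {"plan": [[0.6,-0.44,0.29,0,85],[0.6,-0.44,0.29,0,85],[0.6,-0.44,0.29,0,85],[0.6,-0.44,0.29,0,85],[0.6,-0.44,0.29,0,85],[0.6,-0.44,0.29,0,85]]}}

```text
clock: 21.13
ee_pos: [141.1, -239.2, 797.0]
tcp_rot: [0.258, 0.964, 0.055, -0.007]
wrist_force: [0.4, -1.0, 0.0]
opening: 84.9
gripper_force: 0.0
```

```bash
python3 go.py 300,-150,650 440,340,350 450,397,174
```

```text
t 21.13 p [ 141.1 -239.2  797. ] q [-0.65 -0.48  1.37 -0.42  1.88  0.6 ] F [ 0.4 -1.   0. ] open 84.9
R [[0.994, 0.11, 0.016], [0.103, -0.861, -0.499], [-0.041, 0.497, -0.867]]
300,-150,650 [ 0.6929 -0.5293  0.3417] rows 5.6
440,340,350 [ 0.8089 -2.2217  0.0713] rows 14.2
450,397,174 [ 0.0925 -0.5418  0.497 ] rows 4.4
```

Request:
{"fn": "jog_arm", "kwargs": {"plan": [[0.6,-0.92,0.2,0,85],[0.6,-0.92,0.2,0,85],[0.6,-0.92,0.2,0,85],[0.6,-0.92,0.2,0,85],[0.6,-0.92,0.2,0,85],[0.6,-0.92,0.2,0,85],[0.6,-0.92,0.2,0,85],[0.6,-0.92,0.2,0,85]]}}

```text
clock: 21.8
ee_pos: [265.5, -49.0, 631.6]
tcp_rot: [0.258, 0.965, 0.057, -0.007]
wrist_force: [1.7, -0.4, 0.2]
opening: 84.9
gripper_force: 0.0
```

Request:
{"fn": "jog_arm", "kwargs": {"plan": [[0.5,-0.92,0.12,0,85],[0.5,-0.92,0.12,0,85],[0.5,-0.92,0.12,0,85],[0.5,-0.92,0.12,0,85],[0.5,-0.92,0.12,0,85],[0.5,-0.92,0.12,0,85],[0.5,-0.92,0.12,0,85],[0.5,-0.92,0.12,0,85]]}}

```text
clock: 22.47
ee_pos: [364.6, 146.4, 485.8]
tcp_rot: [0.259, 0.964, 0.058, -0.009]
wrist_force: [-0.3, -0.4, 0.3]
opening: 85.3
gripper_force: 0.0
```

Request:
{"fn": "jog_arm", "kwargs": {"plan": [[0.4,-0.92,0.12,0,85],[0.4,-0.92,0.12,0,85],[0.4,-0.92,0.12,0,85],[0.4,-0.92,0.12,0,85],[0.4,-0.92,0.12,0,85],[0.4,-0.92,0.12,0,85],[0.4,-0.92,0.12,0,85],[0.4,-0.92,0.12,0,85]]}}

```text
clock: 23.13
ee_pos: [438.8, 338.5, 343.2]
tcp_rot: [0.259, 0.964, 0.056, -0.008]
wrist_force: [-0.3, -1.1, 0.2]
opening: 84.8
gripper_force: 0.0
```

```bash
python3 go.py 450,397,174 457,337.4,70
```

```text
t 23.13 p [438.8 338.5 343.2] q [ 0.83  0.4   1.49 -0.36  1.64  2.33] F [-0.3 -1.1  0.2] open 84.8
R [[0.994, 0.113, 0.014], [0.105, -0.86, -0.5], [-0.044, 0.498, -0.866]]
450,397,174 [ 0.0992 -0.5333  0.4697] rows 4.3
457,337.4,70 [0.0214 0.001  0.4798] rows 2.9
```

Request:
{"fn": "jog_arm", "kwargs": {"plan": [[0.1,-0.53,0.2,0,50],[0.1,-0.53,0.47,0,46],[0.1,-0.53,0.47,0,46],[0.1,-0.53,0.47,0,46],[0.1,-0.53,0.47,0,46],[0.1,-0.53,0.47,0,46],[0.1,-0.53,0.47,0,46]]}}

```text
clock: 23.72
ee_pos: [451.1, 396.3, 177.9]
tcp_rot: [0.257, 0.965, 0.055, -0.006]
wrist_force: [-0.5, 0.1, 0.1]
opening: 46.0
gripper_force: 0.0
```

```bash
python3 go.py 457,337.4,70
python3 - <<'E'
from m import *
s=arm.observe();im=imaging.snapshot("wrist");t=imaging.snapshot("scene");o=np.vstack([cv2.resize(im,(480,300)),cv2.resize(t[110:230,270:462],(480,300))]);save(o,"pre")
E
```

```text
t 23.72 p [451.1 396.3 177.9] q [ 0.87  0.64  1.49 -0.34  1.42  2.45] F [-0.5  0.1  0.1] open 46.0
R [[0.994, 0.11, 0.016], [0.104, -0.861, -0.497], [-0.041, 0.496, -0.867]]
457,337.4,70 [ 0.0166 -0.0084  0.4918] rows 3.0
```

View pics/pre.png

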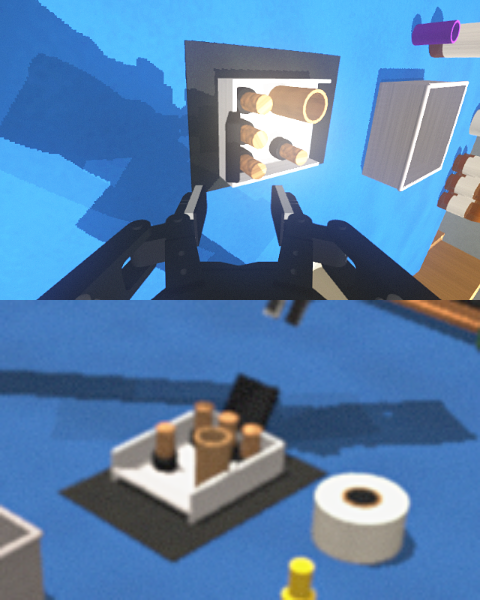

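The fingers straddle the handle (about (232,130) in the wrist view), and the tray's contents are standing. Closing in.

Request:
{"fn": "jog_arm", "kwargs": {"plan": [[0.01,-0.005,0.15,0,46],[0.012,-0.008,0.3,0,46],[0.016,-0.008,0.4,0,46],[0.016,-0.008,0.49,0,46],[0.016,-0.008,0.49,0,46],[0.016,-0.008,0.49,0,46]]}}

```text
clock: 24.32
ee_pos: [456.9, 338.2, 70.1]
tcp_rot: [0.257, 0.965, 0.055, -0.006]
wrist_force: [0.0, -0.1, 0.7]
opening: 46.3
gripper_force: 0.0
```

```bash
python3 go.py 457,337.4,70
python3 - <<'E'
from m import *
t=imaging.snapshot("scene");w=imaging.snapshot("wrist");o=np.vstack([cv2.resize(w,(480,300)),cv2.resize(t[120:200,300:428],(480,300))]);save(o,"g1")
E
```

```text
t 24.32 p [456.9 338.2  70.1] q [ 0.81  0.74  1.62 -0.39  1.19  2.49] F [ 0.  -0.1  0.7] open 46.3
R [[0.994, 0.11, 0.016], [0.103, -0.862, -0.497], [-0.041, 0.495, -0.868]]
457,337.4,70 [-0.      0.0024  0.0019] rows 0.0
```

View pics/g1.png

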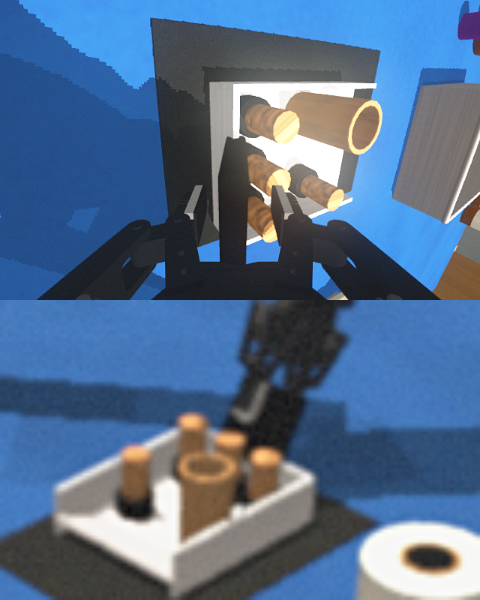

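The handle is between the fingers at (232,200). Closing and lifting.

Request:
{"fn": "jog_arm", "kwargs": {"plan": [[0,0,0,0,5],[0,0,0,0,5],[0,0,0,0,5],[0,0,0,0,5],[0,0,0,0,5],[0,0,0,0,5],[-0.003,0.03,-0.05,0,5],[-0.006,0.06,-0.1,0,5],[-0.009,0.09,-0.16,0,5],[-0.01,0.12,-0.21,0,5]]}}

```text
clock: 25.25
ee_pos: [456.3, 338.3, 130.4]
tcp_rot: [0.257, 0.965, 0.056, -0.007]
wrist_force: [0.5, -0.0, -4.3]
opening: 14.9
gripper_force: 59.2
```

```bash
python3 go.py 457,337.4,350 340,-115,360
python3 - <<'E'
from m import *
t=imaging.snapshot("scene");w=imaging.snapshot("wrist");o=np.vstack([cv2.resize(w,(480,300)),cv2.resize(t[90:190,290:450],(480,300))]);save(o,"g2")
E
```

```text
t 25.25 p [456.3 338.3 130.4] q [ 0.81  0.65  1.61 -0.38  1.28  2.45] F [ 0.5 -0.  -4.3] open 14.9
R [[0.994, 0.111, 0.016], [0.104, -0.862, -0.497], [-0.042, 0.495, -0.868]]
457,337.4,350 [-0.0342  0.4382 -0.7604] rows 5.3
340,-115,360 [-0.6552  1.5272  0.8565] rows 11.2
```

View pics/g2.png

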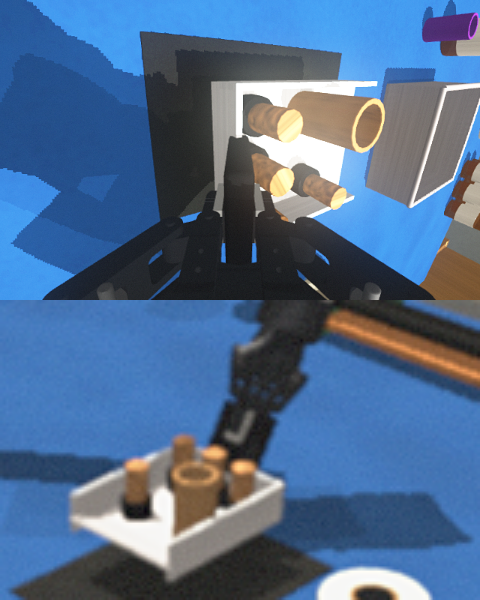

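Tray is lifted level with its contents standing, and the 4.3 N on the wrist matches the load. Now I plan the carry and the turn.

Run:
```python
from h import *
s=arm.observe();w,x,y,z=s["tcp_rot"];r0=R.from_quat([x,y,z,w]).as_matrix()
Tw=np.array([[.114,.993,0],[-.993,.114,0],[0,0,1]])  # tray axes now: columns tx,ty,tz
pts=np.array([[190.5,0,-47.9],[190.5,75,-47.9],[190.5,-75,-47.9],[190.5,75,-22],[190.5,-75,-22],[10.5,75,-66.9],[10.5,-75,-66.9]])
L=r0.T@(Tw@pts.T)
for a in(0,30,60,90,120,150,180):
    r=r0@R.from_euler("z",-a,degrees=True).as_matrix(); p=(r@L).T; f=r@r0.T@Tw
    print(a,"lip",p[0].round(),"x",f[:,0].round(2),"z",f[:,2].round(2),"minz",p[:,2].min().round(),"xr",p[:5,0].min().round(),p[:5,0].max().round(),"yr",p[:5,1].min().round(),p[:5,1].max().round())
for t in([457,337,350],[448,20,350],[448,-5,350]): print(t,(r0.T@(np.array(t)-s["ee_pos"])/250).round(3))
```

```text
0 lip [  22. -189.  -48.] x [ 0.11 -0.99  0.  ] z [0. 0. 1.] minz -67.0 xr -53.0 96.0 yr -198.0 -181.0
30 lip [  90. -164.  -61.] x [ 0.53 -0.84 -0.08] z [0.24 0.07 0.97] minz -84.0 xr 29.0 157.0 yr -204.0 -122.0
60 lip [ 134. -112.  -89.] x [ 0.81 -0.53 -0.25] z [0.42 0.23 0.88] minz -120.0 xr 103.0 176.0 yr -174.0 -45.0
90 lip [ 143.  -49. -125.] x [ 0.87 -0.14 -0.47] z [0.48 0.45 0.76] minz -159.0 xr 136.0 163.0 yr -115.0 29.0
120 lip [ 115.   10. -159.] x [ 0.7   0.22 -0.68] z [0.4  0.66 0.63] minz -187.0 xr 71.0 169.0 yr -44.0 81.0
150 lip [  56.   48. -182.] x [ 0.35  0.46 -0.82] z [0.22 0.81 0.54] minz -196.0 xr -12.0 130.0 yr 20.0 96.0
180 lip [ -17.   55. -188.] x [-0.1   0.51 -0.86] z [-0.03  0.86  0.51] minz -193.0 xr -92.0 58.0 yr 50.0 83.0
[457, 337, 350] [-0.036  0.438 -0.754]
[448, 20, 350] [-0.204  1.528 -0.128]
[448, -5, 350] [-0.215  1.615 -0.079]
```

Request:
{"fn": "jog_arm", "kwargs": {"plan": [[-0.002,0.02,-0.04,0,5],[-0.005,0.07,-0.12,0,5],[-0.01,0.12,-0.21,0,5],[-0.015,0.18,-0.31,0,5],[-0.02,0.24,-0.41,0,5],[-0.025,0.3,-0.51,0,5],[-0.03,0.35,-0.6,0,5],[-0.033,0.4,-0.68,0,5],[-0.035,0.425,-0.73,0,5],[-0.036,0.438,-0.754,0,5]]}}

```text
clock: 26.18
ee_pos: [456.7, 336.8, 349.2]
tcp_rot: [0.256, 0.965, 0.056, -0.006]
wrist_force: [-0.4, 0.6, -4.3]
opening: 15.7
gripper_force: 59.3
```

Request:
{"fn": "jog_arm", "kwargs": {"plan": [[-0.003,0.02,0.01,0,5],[-0.01,0.06,0.034,0,5],[-0.018,0.12,0.069,0,5],[-0.027,0.18,0.104,0,5],[-0.038,0.25,0.144,0,5],[-0.048,0.32,0.184,0,5],[-0.059,0.39,0.225,0,5],[-0.07,0.46,0.265,0,5],[-0.08,0.53,0.305,0,5],[-0.092,0.607,0.35,0,5]]}}

```text
clock: 27.02
ee_pos: [450.6, 157.8, 345.5]
tcp_rot: [0.258, 0.964, 0.056, -0.009]
wrist_force: [0.0, 0.1, -4.5]
opening: 15.3
gripper_force: 59.2
```

Request:
{"fn": "jog_arm", "kwargs": {"plan": [[-0.011,0.073,0.042,0,5],[-0.022,0.145,0.084,0,5],[-0.033,0.218,0.126,0,5],[-0.044,0.29,0.167,0,5],[-0.055,0.36,0.207,0,5],[-0.066,0.43,0.248,0,5],[-0.075,0.49,0.282,0,5],[-0.083,0.545,0.314,0,5],[-0.088,0.585,0.337,0,5],[-0.092,0.607,0.35,0,5]]}}

```text
clock: 27.85
ee_pos: [445.7, -18.4, 346.4]
tcp_rot: [0.258, 0.965, 0.055, -0.009]
wrist_force: [-0.3, -0.0, -4.8]
opening: 14.8
gripper_force: 59.3
```

```bash
cat > turn.py <<'E'
import sys
from h import *
s=arm.observe();w,x,y,z=s["tcp_rot"];r=R.from_quat([x,y,z,w]).as_matrix();p=np.array(s["ee_pos"])
print(s["clock"],p.round(1),s["q"].round(2),s["wrist_force"].round(1),s["opening"].round(1))
for a in sys.argv[1:]: print(a,(r.T@(np.array([float(v) for v in a.split(",")])-p)/250).round(3))
E
python3 turn.py 448,-16,350 410,-25,350 380,-41,350 355,-65,350 336,-93,350 328,-124,350 327,-156,350
python3 - <<'E'
from m import *
t=imaging.snapshot("top")
for b in blobs(t,(4,90,90),(20,230,255),40)[0]: print(b[0],b[1][:5])
E
```

```text
(np.float64(481.8), np.float64(146.8)) (np.int32(466), np.int32(127), np.int32(38), np.int32(39), np.int32(902))
(np.float64(199.6), np.float64(157.0)) (np.int32(190), np.int32(147), np.int32(20), np.int32(21), np.int32(130))
(np.float64(427.9), np.float64(252.3)) (np.int32(412), np.int32(237), np.int32(34), np.int32(32), np.int32(380))
(np.float64(374.4), np.float64(254.4)) (np.int32(366), np.int32(246), np.int32(18), np.int32(18), np.int32(252))
(np.float64(376.2), np.float64(285.8)) (np.int32(368), np.int32(277), np.int32(17), np.int32(19), np.int32(256))
(np.float64(435.8), np.float64(308.8)) (np.int32(427), np.int32(299), np.int32(19), np.int32(20), np.int32(274))
(np.float64(380.5), np.float64(318.7)) (np.int32(372), np.int32(309), np.int32(18), np.int32(20), np.int32(292))Traceback (most recent call last):
  File "turn.py", line 4, in <module>
    print(s["clock"],p.round(1),s["q"].round(2),s["wrist_force"].round(1),s["opening"].round(1))
                                                                          ^^^^^^^^^^^^^^^^^^
AttributeError: 'float' object has no attribute 'round'
```

```bash
sed -i 's/s\["opening"\].round(1)/s["opening"]/' turn.py; python3 turn.py 410,-25,350 380,-41,350 355,-65,350 336,-93,350
```

```text
27.9 [445.9 -18.7 346.7] [ 0.26  0.09  1.9  -0.52  1.33  1.89] [ 0.4 -0.6 -4.5] 15.136360857216742
410,-25,350 [-0.146  0.013 -0.001]
380,-41,350 [-0.272  0.054  0.03 ]
355,-65,350 [-0.381  0.126  0.076]
336,-93,350 [-0.468  0.214  0.131]
```

Request:
{"fn": "jog_arm", "kwargs": {"plan": [[-0.07,0.005,0,-0.07,5],[-0.14,0.013,0,-0.14,5],[-0.19,0.03,0.01,-0.21,5],[-0.24,0.045,0.02,-0.28,5],[-0.28,0.06,0.035,-0.35,5],[-0.33,0.09,0.055,-0.42,5],[-0.38,0.126,0.076,-0.49,5],[-0.42,0.16,0.1,-0.56,5],[-0.45,0.19,0.12,-0.62,5],[-0.468,0.214,0.131,-0.667,5]]}}

```text
clock: 28.73
ee_pos: [335.9, -91.5, 349.9]
tcp_rot: [0.219, 0.806, 0.533, -0.136]
wrist_force: [-0.1, -0.2, -4.2]
opening: 15.2
gripper_force: 59.3
```

```bash
python3 turn.py 328,-124,345 327,-156,340 337,-188,335 355,-215,330
python3 - <<'E'
from h import *
s=arm.observe();w,x,y,z=s["tcp_rot"];print(R.from_quat([x,y,z,w]).as_matrix().round(2).tolist())
from m import blobs
t=imaging.snapshot("top")
for b in blobs(t,(4,90,90),(20,230,255),40)[0]: print(b[0],b[1][:5])
E
```

```text
28.7333 [335.9 -91.5 349.9] [ 0.14 -0.14  2.11 -0.54  1.28  0.73] [-0.1 -0.2 -4.2] 15.161899055644954
328,-124,345 [-0.108  0.011  0.081]
327,-156,340 [-0.203  0.046  0.162]
337,-188,335 [-0.28   0.121  0.244]
355,-215,330 [-0.329  0.22   0.316]
[[0.39, 0.92, 0.01], [0.8, -0.34, -0.5], [-0.45, 0.21, -0.87]]
(np.float64(481.8), np.float64(146.9)) (np.int32(465), np.int32(127), np.int32(39), np.int32(39), np.int32(951))
(np.float64(199.8), np.float64(157.1)) (np.int32(190), np.int32(147), np.int32(20), np.int32(21), np.int32(131))
(np.float64(411.7), np.float64(287.0)) (np.int32(396), np.int32(266), np.int32(32), np.int32(43), np.int32(916))
(np.float64(465.6), np.float64(312.5)) (np.int32(456), np.int32(302), np.int32(20), np.int32(23), np.int32(364))
(np.float64(388.4), np.float64(327.0)) (np.int32(379), np.int32(316), np.int32(19), np.int32(23), np.int32(313))
(np.float64(415.3), np.float64(346.1)) (np.int32(405), np.int32(335), np.int32(21), np.int32(24), np.int32(357))
(np.float64(445.5), np.float64(364.1)) (np.int32(436), np.int32(353), np.int32(21), np.int32(24), np.int32(382))
```

Request:
{"fn": "jog_arm", "kwargs": {"plan": [[-0.04,0.004,0.03,-0.08,5],[-0.08,0.008,0.06,-0.16,5],[-0.108,0.011,0.081,-0.24,5],[-0.15,0.025,0.12,-0.32,5],[-0.203,0.046,0.162,-0.4,5],[-0.24,0.08,0.2,-0.48,5],[-0.28,0.121,0.244,-0.56,5],[-0.31,0.17,0.28,-0.62,5],[-0.329,0.22,0.316,-0.667,5]]}}

```text
clock: 29.53
ee_pos: [356.1, -215.4, 330.5]
tcp_rot: [0.122, 0.432, 0.864, -0.227]
wrist_force: [-0.1, -0.1, -3.7]
opening: 15.4
gripper_force: 60.3
```

```bash
python3 turn.py 380,-236,328 414,-253,325 450,-258,322 482,-258,320;  python3 - <<'E'
from m import *
t=imaging.snapshot("top")
for b in blobs(t,(4,90,70),(20,230,255),30)[0]: print(b[0],b[1][:5])
E
```

```text
29.5333 [ 356.1 -215.4  330.5] [-0.22 -0.08  2.1  -0.59  1.06 -0.58] [-0.1 -0.1 -3.7] 15.409883243060644
380,-236,328 [-0.11   0.036  0.051]
414,-253,325 [-0.233  0.113  0.097]
450,-258,322 [-0.328  0.222  0.12 ]
482,-258,320 [-0.401  0.327  0.128]
(np.float64(480.6), np.float64(146.6)) (np.int32(460), np.int32(127), np.int32(44), np.int32(39), np.int32(1203))
(np.float64(199.8), np.float64(156.9)) (np.int32(190), np.int32(147), np.int32(20), np.int32(21), np.int32(143))
(np.float64(386.9), np.float64(233.4)) (np.int32(379), np.int32(224), np.int32(16), np.int32(19), np.int32(169))
(np.float64(393.3), np.float64(268.1)) (np.int32(388), np.int32(259), np.int32(12), np.int32(19), np.int32(180))
(np.float64(431.0), np.float64(299.5)) (np.int32(403), np.int32(278), np.int32(60), np.int32(50), np.int32(1662))
```

Request:
{"fn": "jog_arm", "kwargs": {"plan": [[-0.05,0.02,0.02,-0.08,5],[-0.11,0.036,0.051,-0.16,5],[-0.17,0.07,0.07,-0.24,5],[-0.233,0.113,0.097,-0.32,5],[-0.28,0.16,0.11,-0.4,5],[-0.328,0.222,0.12,-0.48,5],[-0.37,0.28,0.125,-0.56,5],[-0.401,0.327,0.128,-0.64,5],[-0.401,0.327,0.128,-0.667,5],[-0.401,0.327,0.128,-0.667,5]]}}

```text
clock: 30.42
ee_pos: [482.8, -257.0, 320.0]
tcp_rot: [-0.008, -0.057, 0.965, -0.257]
wrist_force: [-0.9, -1.2, -3.6]
opening: 15.4
gripper_force: 60.5
```

Request:
{"fn": "jog_arm", "kwargs": {"plan": [[0,0,0,0,5],[0,0,0,0,5],[0,0,0,0,5],[0,0,0,0,5],[0,0,0,0,5]]}}

```text
clock: 30.83
ee_pos: [481.8, -257.6, 320.9]
tcp_rot: [-0.007, -0.056, 0.965, -0.257]
wrist_force: [0.4, -0.0, -2.5]
opening: 15.2
gripper_force: 60.5
```

```bash
python3 turn.py;  python3 - <<'E'
from m import *
F=[]
for i in range(4):
    t=imaging.snapshot("top"); F.append(arm.observe()["wrist_force"][2])
print(np.round(F,2)); save(t,"pour_top")
for b in blobs(t,(4,90,70),(20,230,255),30)[0]: print(b[0],b[1][:5])
E
```

```text
30.8333 [ 481.8 -257.6  320.9] [-0.25  0.16  1.87 -0.59  1.04 -1.64] [ 0.4 -0.  -2.5] 15.162653711017004
[-2.88 -3.31 -2.92 -2.35]
(np.float64(480.5), np.float64(146.7)) (np.int32(460), np.int32(127), np.int32(44), np.int32(39), np.int32(1201))
(np.float64(199.7), np.float64(156.9)) (np.int32(190), np.int32(147), np.int32(20), np.int32(21), np.int32(147))
(np.float64(385.8), np.float64(237.3)) (np.int32(378), np.int32(228), np.int32(16), np.int32(18), np.int32(167))
(np.float64(386.7), np.float64(279.3)) (np.int32(383), np.int32(271), np.int32(7), np.int32(16), np.int32(73))
```

Wrist load averages about 2.8 N, so the tray is empty. Turning it back on the way to the mat.

```bash
python3 turn.py 480,-250,370 450,-170,380
```

```text
31.0333 [ 481.9 -257.6  320.8] [-0.25  0.16  1.87 -0.59  1.04 -1.64] [-0.2 -0.3 -2.4] 15.164429124720757
480,-250,370 [ 0.013 -0.07  -0.186]
450,-170,380 [ 0.1    0.199 -0.382]
```

Request:
{"fn": "jog_arm", "kwargs": {"plan": [[0.006,-0.035,-0.093,0,5],[0.013,-0.07,-0.186,0.03,5],[0.02,-0.04,-0.22,0.1,5],[0.035,0.01,-0.25,0.18,5],[0.05,0.06,-0.28,0.26,5],[0.065,0.11,-0.31,0.34,5],[0.08,0.15,-0.35,0.42,5],[0.1,0.199,-0.382,0.5,5],[0.1,0.199,-0.382,0.58,5],[0.1,0.199,-0.382,0.66,5]]}}

```text
clock: 31.87
ee_pos: [449.9, -169.2, 380.1]
tcp_rot: [0.122, 0.429, 0.866, -0.227]
wrist_force: [0.4, 0.1, -3.1]
opening: 15.0
gripper_force: 60.4
```

```bash
python3 turn.py 440,20,380
```

```text
31.8667 [ 449.9 -169.2  380.1] [-0.07  0.02  1.89 -0.55  1.23 -0.53] [ 0.4  0.1 -3.1] 15.041417134930489
440,20,380 [ 0.544  0.369 -0.376]
```

Request:
{"fn": "jog_arm", "kwargs": {"plan": [[0.05,0.037,-0.037,0.08,5],[0.11,0.075,-0.075,0.16,5],[0.16,0.11,-0.11,0.24,5],[0.22,0.15,-0.15,0.32,5],[0.27,0.185,-0.19,0.4,5],[0.33,0.22,-0.226,0.48,5],[0.38,0.26,-0.263,0.56,5],[0.435,0.295,-0.3,0.64,5],[0.49,0.33,-0.34,0.67,5],[0.544,0.369,-0.376,0.67,5]]}}

```text
clock: 32.7
ee_pos: [439.3, 20.1, 379.9]
tcp_rot: [0.219, 0.805, 0.534, -0.135]
wrist_force: [0.5, -0.1, -3.7]
opening: 15.4
gripper_force: 60.5
```

```bash
python3 turn.py 450,190,350
```

```text
32.7 [439.3  20.1 379.9] [ 0.35  0.06  1.85 -0.5   1.43  0.87] [ 0.5 -0.1 -3.7] 15.44728754918798
450,190,350 [ 0.615 -0.213 -0.233]
```

Request:
{"fn": "jog_arm", "kwargs": {"plan": [[0.06,-0.021,-0.023,0.08,5],[0.12,-0.043,-0.047,0.16,5],[0.18,-0.064,-0.07,0.24,5],[0.25,-0.085,-0.093,0.32,5],[0.31,-0.106,-0.117,0.4,5],[0.37,-0.128,-0.14,0.48,5],[0.43,-0.15,-0.163,0.56,5],[0.49,-0.17,-0.186,0.64,5],[0.55,-0.19,-0.21,0.671,5],[0.615,-0.213,-0.233,0.671,5]]}}

```text
clock: 33.53
ee_pos: [449.7, 190.0, 349.6]
tcp_rot: [0.257, 0.965, 0.056, -0.007]
wrist_force: [0.7, -0.5, -3.0]
opening: 15.2
gripper_force: 60.5
```

```bash
python3 turn.py 457,338,160 457,338,75 457,338,69; python3 go.py
python3 - <<'E'
from m import *
F=[]
for i in range(4):
    t=imaging.snapshot("top"); F.append(arm.observe()["wrist_force"][2])
print(np.mean(F))
for n in("top","wrist","scene"):
  t=imaging.snapshot(n); print(n)
  for b in blobs(t,(4,90,70),(20,230,255),30)[0]:
    if n!="scene" or b[0][1]>120: print(np.round(b[0]),b[1][:5])
  np.save(f"pics/ret_{n}.npy",t)
E
```

```text
33.5333 [449.7 190.  349.6] [ 0.63  0.24  1.7  -0.42  1.52  2.18] [ 0.7 -0.5 -3. ] 15.210851941201193
457,338,160 [ 0.123 -0.883  0.365]
457,338,75 [ 0.137 -1.051  0.66 ]
457,338,69 [ 0.138 -1.063  0.68 ]
t 33.53 p [449.7 190.  349.6] q [ 0.63  0.24  1.7  -0.42  1.52  2.18] F [ 0.7 -0.5 -3. ] open 15.2
R [[0.994, 0.112, 0.016], [0.105, -0.861, -0.497], [-0.042, 0.495, -0.868]]
-2.935481077601678
top
[481. 147.] (np.int32(460), np.int32(127), np.int32(44), np.int32(39), np.int32(1096))
[200. 157.] (np.int32(190), np.int32(147), np.int32(21), np.int32(21), np.int32(151))
[386. 237.] (np.int32(378), np.int32(228), np.int32(16), np.int32(18), np.int32(165))
[416. 258.] (np.int32(396), np.int32(242), np.int32(41), np.int32(36), np.int32(942))
[390. 278.] (np.int32(383), np.int32(269), np.int32(17), np.int32(18), np.int32(179))
[408. 283.] (np.int32(399), np.int32(273), np.int32(19), np.int32(20), np.int32(190))
wrist
[522.  31.] (np.int32(495), np.int32(7), np.int32(48), np.int32(50), np.int32(1248))
[589. 156.] (np.int32(586), np.int32(149), np.int32(8), np.int32(16), np.int32(73))
[590.
[... 413 characters left out ...]
nt32(315))
[585. 376.] (np.int32(568), np.int32(349), np.int32(38), np.int32(49), np.int32(504))
scene
[ 16. 121.] (np.int32(6), np.int32(115), np.int32(21), np.int32(11), np.int32(134))
[510. 134.] (np.int32(499), np.int32(128), np.int32(22), np.int32(11), np.int32(160))
[537. 140.] (np.int32(526), np.int32(134), np.int32(23), np.int32(12), np.int32(172))
[ 36. 146.] (np.int32(13), np.int32(137), np.int32(48), np.int32(18), np.int32(382))
[415. 190.] (np.int32(407), np.int32(186), np.int32(16), np.int32(7), np.int32(46))
[231. 243.] (np.int32(211), np.int32(202), np.int32(40), np.int32(71), np.int32(1677))
[238. 302.] (np.int32(221), np.int32(291), np.int32(32), np.int32(18), np.int32(227))
```

No orange is left in the tray area. The pieces show inside the bin rim: corks at (386,237), (390,278), (408,283), and a core-sized blob at (416,258). Lowering the tray.

Request:
{"fn": "jog_arm", "kwargs": {"plan": [[0.015,-0.11,0.046,0,5],[0.03,-0.22,0.09,0,5],[0.045,-0.33,0.137,0,5],[0.06,-0.44,0.18,0,5],[0.076,-0.55,0.228,0,5],[0.09,-0.66,0.27,0,5],[0.107,-0.77,0.32,0,5],[0.118,-0.85,0.35,0,5],[0.123,-0.883,0.365,0,5],[0.123,-0.883,0.365,0,5]]}}

```text
clock: 34.72
ee_pos: [455.6, 336.9, 158.2]
tcp_rot: [0.258, 0.964, 0.058, -0.008]
wrist_force: [0.4, -1.3, -2.4]
opening: 15.3
gripper_force: 60.6
```

```bash
python3 turn.py 457,338,78 457,338,72 457,338,69.5
```

```text
34.7167 [455.6 336.9 158.2] [ 0.81  0.61  1.61 -0.38  1.33  2.42] [ 0.4 -1.3 -2.4] 15.343566174721056
457,338,78 [ 0.021 -0.163  0.276]
457,338,72 [ 0.022 -0.175  0.297]
457,338,69.5 [ 0.022 -0.18   0.305]
```

Request:
{"fn": "jog_arm", "kwargs": {"plan": [[0.004,-0.03,0.05,0,5],[0.008,-0.07,0.11,0,5],[0.012,-0.1,0.17,0,5],[0.016,-0.13,0.22,0,5],[0.02,-0.16,0.27,0,5],[0.022,-0.175,0.297,0,5],[0.022,-0.178,0.302,0,5],[0.022,-0.178,0.302,0,5],[0.022,-0.178,0.302,0,5]]}}

```text
clock: 35.47
ee_pos: [457.7, 338.6, 72.4]
tcp_rot: [0.257, 0.965, 0.058, -0.007]
wrist_force: [0.7, 0.1, -3.0]
opening: 15.3
gripper_force: 60.6
```

```bash
python3 turn.py 457,338,69
```

```text
35.4667 [457.7 338.6  72.4] [ 0.8   0.73  1.62 -0.39  1.2   2.48] [ 0.7  0.1 -3. ] 15.257588966480366
457,338,69 [-0.002 -0.005  0.013]
```

Request:
{"fn": "jog_arm", "kwargs": {"plan": [[0,-0.003,0.006,0,5],[0,-0.006,0.011,0,5],[0,-0.006,0.011,0,5]]}}

```text
clock: 35.72
ee_pos: [457.7, 338.7, 69.6]
tcp_rot: [0.257, 0.965, 0.058, -0.007]
wrist_force: [-0.7, 1.5, 1.9]
opening: 15.2
gripper_force: 61.3
```

Request:
{"fn": "jog_arm", "kwargs": {"plan": [[0,0,0,0,5],[0,0,0,0,46],[0,0,0,0,46],[0,0,0,0,46],[0,0,0,0,46],[0,0,-0.1,0,46],[0,0,-0.25,0,46],[0,0,-0.4,0,46],[0,0,-0.55,0,46],[0,0,-0.7,0,46]]}}

```text
clock: 36.55
ee_pos: [454.2, 425.8, 222.1]
tcp_rot: [0.258, 0.964, 0.058, -0.008]
wrist_force: [1.1, 0.3, 0.4]
opening: 45.9
gripper_force: 0.0
```

Request:
{"fn": "jog_arm", "kwargs": {"plan": [[0,0,-0.15,0,46],[0,0,-0.3,0,46],[0,0,-0.45,0,46],[0,0,-0.5,0,46],[0,0,-0.5,0,46]]}}

```text
clock: 36.97
ee_pos: [453.1, 489.9, 332.6]
tcp_rot: [0.255, 0.965, 0.058, -0.005]
wrist_force: [1.2, 0.8, -0.5]
opening: 45.6
gripper_force: 0.0
```

```bash
python3 turn.py
python3 - <<'E'
from h import *
a=imaging.snapshot("top");b=imaging.snapshot("scene");w=imaging.snapshot("wrist")
o=np.zeros((600,800,3),np.uint8);o[:280,:700]=cv2.resize(a[190:340,155:530],(700,280))
o[280:600,:400]=cv2.resize(b[120:280,160:360+0],(400,320));o[290:540,400:]=cv2.resize(w,(400,250));save(o,"fin")
E
```

```text
36.9667 [453.1 489.9 332.6] [ 0.94  0.61  1.18 -0.32  1.76  2.4 ] [ 1.2  0.8 -0.5] 45.622983431884
```

View pics/fin.png

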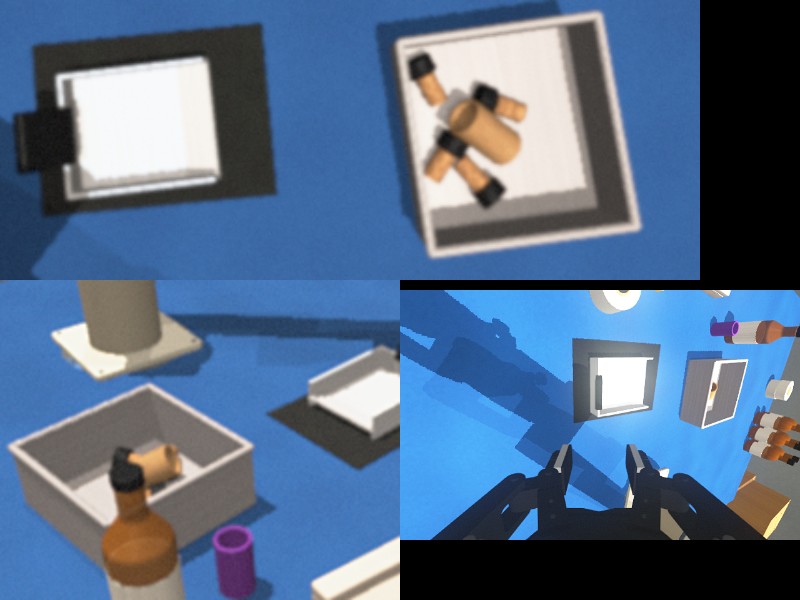

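The empty tray is upright and wholly on the mat, around (137,130). The four stoppers and the core lie in the bin, around (470,130). Handing in.

```bash
python3 -c "
from plant import arm; print(arm.job_done())"
```

```text
the job is handed in; nothing more can be done
None
```

The job is done and handed in at about 37 s: all four stoppers and the label core are in the scrap bin, the empty tray is upright and wholly on the mat, and the bottle and label roll were left alone.

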